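# Set up the bead loom for threading

### The arm

A 6-joint arm with a two-finger parallel gripper is mounted at the origin on the work surface. World frame = base frame: x ahead of the robot, y to its left, z up, the work surface at z = 0. Lengths are in m, angles in degrees, forces in N, time in s.
With the tool pointing down it reaches from about 0.4 to 0.825 m from the base axis. Payload 7 kg.
Tool frame: the origin (TCP) lies on the centre line of the jaws, within the pads' length; the fingertips stand r.nose_length ahead of it and the grasp point (between the pads) lies 2 mm behind it (r.nose_length is the distance from the TCP to the fingertips, in m); z points along the fingers, y is the direction in which the jaws open and shut (so a half turn about z gives the same grasp; the last joint's range is limited). The gripper opens to 88 mm and grips with 3 to 60 N. Pads are 19 mm wide; open, the fingers measure 130 mm over their backs; the gripper's body (78 mm by 193 mm) begins 47 mm behind the grasp point.
Start: joints at [-54.712, 20.546, 0.682, 0, -70.136, -16.507], TCP at [0.217, -0.639, 0.244] pointing down, gripper open.
Joint ranges: [-176.03, 176.03], [-82.01, 121.73], [-58.28, 71.71], [-173.87, 95.51], [-174.79, -0.11], [-173.66, 173.66]. Speed limits (degrees/s): [136.94, 136.94, 172.46, 180, 180, 180].

### API

Orientations are given as [roll, pitch, yaw] about the fixed x, y, z axes, in that order (R = Rz(yaw) Ry(pitch) Rx(roll)).
In Python, from plant import r gives the robot as it stands.
- The arm moves only by the tool apply_moves, never from a script. Its argument "targets" is a list of rows, each a list of 3 entries, a list of its own where there are three numbers: the shift along the tool's x, y, z scaled (see below), then the turn, a rotation vector about the tool's x, y, z scaled (see below), then the finger opening in mm, from 0 to 87.6. A call has 1 to 5 rows; each row shifts and turns the pose as measured when the row begins, along the tool's axes as they then stand; what a row does not reach is not made up. The controller multiplies each number of a shift by 0.04 m and each number of a turn by 8 degrees. A row lasts 1/10 s, in which the tool goes at most 50 mm and 8.59 degrees, less where a joint would pass 70% of its speed; a pose out of reach is approached as far as the arm can. A call with a number of a shift or a turn outside -1 to 1 is refused whole. A call with a gripper value outside its range is refused whole. The fingers move at their own pace and stop on an object; "squeeze" is the grip in N (left out, the last holds). Time passes only in rows, so rows that do not move let the fingers close. It gives the time, the measured TCP pose, the force and the opening at its end, in the units of the state.
- r.get_state(): the state, without advancing time (a new reading comes with each control period).
- r.capture(name): name is "scene" or "top" or "wrist"; returns a dict with "img" (400x640x3 uint8, blue, green, red), "z_map" (400x640 float32, m along the optical axis (not along the pixel's ray), 0 where there is no reading), "fx", "fy", "cx", "cy" (pixels), "camera_from_world" (4x4, takes a point from world to camera coordinates); the wrist camera has in their place "mount" (4x4, takes a point from camera to tool coordinates, whose origin is the TCP and whose axes are the flange's). Camera axes: x right, y up, looking along -z (the intrinsics and any distortion apply to the point x, -y, -z); pixel columns grow to the right and rows downward; lengths in m; the calibration is good to about 2 mm. A picture is of the moment at which its call begins: read the wrist's pose just before it.
- r.close_job(): hands the job in, once; it reports no verdict.
The state is a dict: "time_s": time; "joints": joint angles; "qd": joint speeds; "joint_torque": joint torques, N m; "tcp_pos": TCP position; "eef_rot": TCP orientation; "contact_force": force on the tool from outside, world axes, zero at the start; "moment": the same for the moment, N m; "gripper_width": finger opening in m.
Only numpy, scipy, OpenCV 4.12 (cv2) and the standard library are available. Lean on these libraries where they do the work, as an engineer would, in place of code of your own. Each camera call takes 0.05 s, during which the arm holds its last target.

### The job

Set up the bead loom: stand the two wooden combs upright, teeth up, fully down in the slots that match their lengths (long comb in the long slot of the fixed end, short comb in the short slot of the sliding carriage). Then crank the handwheel clockwise (seen from above) until it comes up against its stop, back it off a quarter turn, and let go. Leave the bead jar, bead tub and spool where they are.

Things in the scene. Friction and masses are not known exactly. Their poses are not given: they have to be found in the camera images.
- long_comb_mid (a point): Centre of the long comb (37.5 mm above its foot): a plain pale wooden board standing loose on its long edge on the table, teeth up, 96 mm long (its x), 14 mm thick (its y), 75 mm tall (its z); 45 to 90 g. The teeth are the top 13 mm; foot and top are flat. End for end it is the same.
- short_comb_mid (a point): Centre of the short comb (37.5 mm above its foot): like the long comb but 66 mm long (its x), 14 mm thick (its y), 75 mm tall (its z); 30 to 62 g. It may stand on either side of the long comb.
- long_slot (a point): Centre of the mouth of the long slot, level with the top of the fixed plywood end block (124 x 44 mm) of the loom, 48 mm above the table. The slot is 102 mm long (its x) and 17 mm wide (its y), 18 mm deep, flat-bottomed, with 3 mm chamfered edges; z is up. The loom is a fixed 130 x 400 mm plywood base 18 mm thick, its long side along this y; the wheel is at the -y end, the long slot at the +y end.
- short_slot (a point): Centre of the mouth of the short slot, level with the top of the plywood carriage (124 x 44 mm) in the middle of the loom, 48 mm above the table. The slot is 72 mm long (its x) and 17 mm wide (its y), 18 mm deep, flat-bottomed, with 3 mm chamfered edges; z is up. The wheel's screw drives the carriage along the loom towards the wheel (its -y), 2.5 mm per rad; the screw does not let it be pushed.
- wheel_axis (a point): Point on the handwheel's vertical axis at the top face of its rim, 70 mm above the table. The dark steel wheel (104 mm over its rim) lies level on top of an aluminium box at one end of the loom and does not move sideways.
- crank_grip (a point): Middle of the part to grip on the wheel's upright black crank handle, 40 mm from the wheel's axis, 90 mm above the table. The handle is round, 18 mm in diameter, rises 38 mm (71 to 109 mm above the table) over the rim, and its sleeve spins freely on its pin, so the hand need not turn as it goes round.
- handwheel (a joint): Angle of the handwheel in rad, growing clockwise as seen from above; rigid stop at 9.42 (one and a half turns from 0). It starts 1.2 to 1.5 turns short of that stop, turns against light friction (about 2.5 N at the handle) and stays where it is left.
- bead_jar: Bystander: closed glass jar, 52 mm across, 75 mm tall; origin at the centre of its underside.
- bead_tub: Bystander: small open clear plastic tub, 68 mm across, 35 mm tall; origin at the centre of its underside.
- spool: Bystander: empty wooden spool standing on end, 40 mm across, 42 mm tall; origin at the centre of its underside.

How it is judged:
By the outcome, as a careful person would: the job done as asked, in the order asked, and still so for the second after the job is handed in, with the robot touching nothing.
It also fails if it takes over 72 s, if anything falls off the work surface, if the arm or the gripper's body presses on something with over 40 N, if the wrist force passes 120 N, or if a joint passes its speed limit or range.

## Working session

There is one attempt and no reset: what is moved stays moved. The work goes in short steps, Python scripts to look and compute and a tool call to move; the robot and the scene stay as the last step left them, time stands still between calls to the robot, and variables do not carry over. Pictures are saved under pics/ and viewed, and the job is handed in when it is done.

Besides the shell and the picture viewer there is one more tool, called as name(argument=value, ...) on one line, values as JSON. apply_moves: Moves the arm, as the interface text tells. Its arguments: {"type":"object","properties":{"targets":{"type":"array","items":{"type":"array"}},"squeeze":{"type":"number"}},"required":["targets"]}

```bash
ls; mkdir -p pics
python3 - <<'E'
from plant import r
import cv2,numpy as np
s=r.get_state();print(s, r.nose_length)
for n in ("scene","top","wrist"):
    c=r.capture(n);cv2.imwrite(f"pics/{n}0.png",c["img"]);np.savez(f"{n}0.npz",**c)
    print(n,{k:(np.round(v,3).tolist() if k!='img' and k!='z_map' else None) for k,v in c.items()})
E
```

```text
pics
{'time_s': 0.0, 'joints': array([-5.47128187e+01,  2.05909402e+01,  6.32052732e-01, -1.90585645e-02,
       -7.01339637e+01, -1.65078375e+01]), 'qd': array([-0.01712827, -0.02306669,  0.02178571,  0.07450653, -0.10075066,
       -0.03969762]), 'joint_torque': array([ 2.63577949e-04, -5.82722068e+01,  2.93049306e+01,  6.99683994e+00,
        6.93411188e-03, -1.94066815e-04]), 'tcp_pos': array([ 0.21713036, -0.63863478,  0.2426185 ]), 'eef_rot': array([ 1.79905885e+02, -9.20813889e-03, -1.61227140e+02]), 'contact_force': array([ 0.06295164,  0.1819709 , -0.06572035]), 'moment': array([-0.05964543,  0.04243608, -0.0469021 ]), 'gripper_width': 0.08715844415213739} 0.017
scene {'img': None, 'z_map': None, 'fx': 376.906, 'fy': 376.906, 'cx': 322.377, 'cy': 207.814, 'camera_from_world': [[-0.476, 0.879, 0.006, 0.219], [-0.745, -0.408, 0.528, 0.411], [0.466, 0.247, 0.849, -1.308], [0.0, 0.0, 0.0, 1.0]]}
top {'img': None, 'z_map': None, 'fx': 481.521, 'fy': 481.521, 'cx': 315.227, 'cy': 203.01, 'camera_from_world': [[0.03, -0.999, -0.012, 0.026], [0.994, 0.028, 0.109, -0.58], [-0.109, -0.015, 0.994, -1.005], [0.0, 0.0, 0.0, 1.0]]}
wrist {'img': None, 'z_map': None, 'fx': 338.575, 'fy': 338.575, 'cx': 321.723, 'cy': 205.359, 'mount': [[0.001, 0.96, 0.281, 0.076], [1.0, -0.001, 0.001, -0.0], [0.002, 0.281, -0.96, -0.141], [0.0, 0.0, 0.0, 1.0]]}
```

View pics/top0.png

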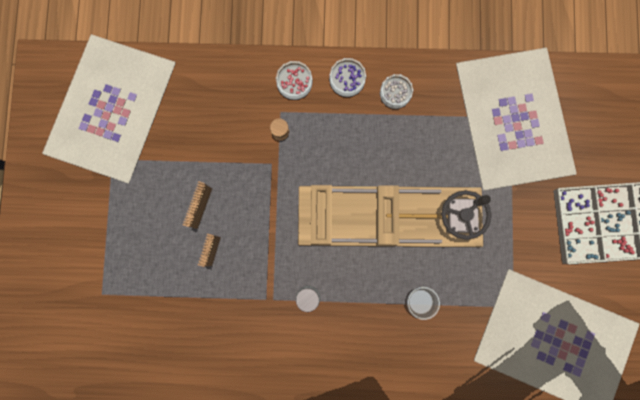

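View pics/scene0.png

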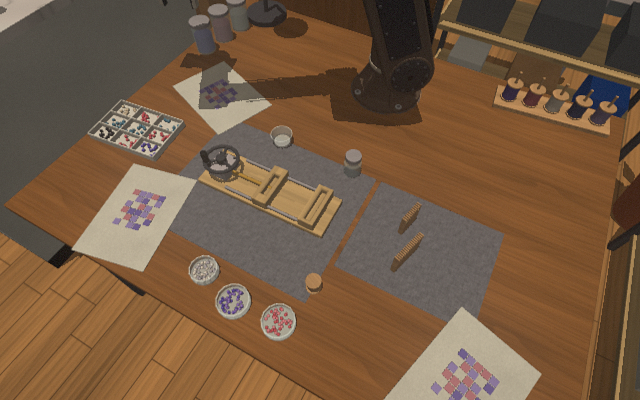

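```bash
python3 - <<'E'
import cv2,numpy as np
c=np.load("top0.npz");im=c["img"]
a=cv2.resize(im[170:280,280:500],None,fx=3.6,fy=3.6,interpolation=cv2.INTER_CUBIC);cv2.imwrite("pics/topA.png",a)
a=cv2.resize(im[170:280,170:240],None,fx=5,fy=5,interpolation=cv2.INTER_CUBIC);cv2.imwrite("pics/topB.png",a)
E
cat > h.py <<'E'
import numpy as np,cv2
def ray(c,u,v,z,T=None):
    T=np.array(c["camera_from_world"]) if T is None else T
    d=np.array([(u-c["cx"])/c["fx"],-(v-c["cy"])/c["fy"],-1.])
    R=T[:3,:3];o=-R.T@T[:3,3];d=R.T@d
    return o+d*(z-o[2])/d[2]
def cloud(c,T=None):
    T=np.array(c["camera_from_world"]) if T is None else T
    z=c["z_map"];v,u=np.mgrid[:z.shape[0],:z.shape[1]]
    P=np.stack([(u-c["cx"])/c["fx"]*z,-(v-c["cy"])/c["fy"]*z,-z],-1)
    W=(P-T[:3,3])@T[:3,:3]
    W[z==0]=np.nan
    return W
def wristT(c,s):
    from scipy.spatial.transform import Rotation as Ro
    M=np.eye(4);M[:3,:3]=Ro.from_euler('xyz',s["eef_rot"],degrees=True).as_matrix();M[:3,3]=s["tcp_pos"]
    return np.linalg.inv(M@np.array(c["mount"]))
E
python3 - <<'E'
from h import *
c=np.load("top0.npz");W=cloud(c)
# combs: points above 55mm in left area
x,y,z=W[...,0],W[...,1],W[...,2]
print("table z",np.nanmedian(z[170:290,115:170]))
m=((z>0.05)&(y>0.1)).astype(np.uint8); m[:, :170]=0; m[:,260:]=0;m[:160]=0;m[290:]=0
n,l,st,ce=cv2.connectedComponentsWithStats(m)
for i in range(1,n):
    if st[i,4]<20: continue
    p=W[l==i]; print(st[i],ce[i],np.nanmedian(p,0), np.nanmax(z[l==i]), cv2.minAreaRect(p[:,:2].astype(np.float32)*1000))
m=((z>0.04)).astype(np.uint8); m[:, :290]=0;m[:,520:]=0;m[:180]=0;m[260:]=0
n,l,st,ce=cv2.connectedComponentsWithStats(m)
for i in range(1,n):
    if st[i,4]<20: continue
    p=W[l==i]; print(st[i],ce[i],np.nanmedian(p,0), np.nanmax(z[l==i]), cv2.minAreaRect(p[:,:2].astype(np.float32)*1000))
E
```

```text
table z 0.0007223683756499436
[183 182  25  46 420] [195.2        205.08095238] [0.56347352 0.29228261 0.06505246] 0.07948430371506661 ((565.032470703125, 293.4700622558594), (15.578086853027344, 95.34564208984375), 73.15585327148438)
[198 234  19  33 289] [207.00692042 250.5916955 ] [0.46955399 0.2623867  0.06571383] 0.07956934554696918 ((470.9969482421875, 262.9376220703125), (15.296012878417969, 65.85218811035156), 76.47167205810547)
[311 186  21  58 831] [320.93020457 214.60409146] [0.55280084 0.03199603 0.04779895] 0.05309062956537999 ((553.9547729492188, 29.602397918701172), (121.6285400390625, 42.59917068481445), 1.5260897874832153)
[ 378  186   22   59 1006] [388.10536779 215.1361829 ] [ 0.55612651 -0.11223946  0.04784606] 0.05404241754717875 ((556.9373168945312, -112.216796875), (123.23267364501953, 44.541561126708984), 1.6333731412887573)
[ 441  191   51   50 1718] [465.41268917 214.887078  ] [ 0.56010673 -0.26957814  0.06732816] 0.11248051142479296 ((559.5682373046875, -270.0762634277344), (101.62718200683594, 101.26853942871094), 33.69229507446289)
```

View pics/topA.png

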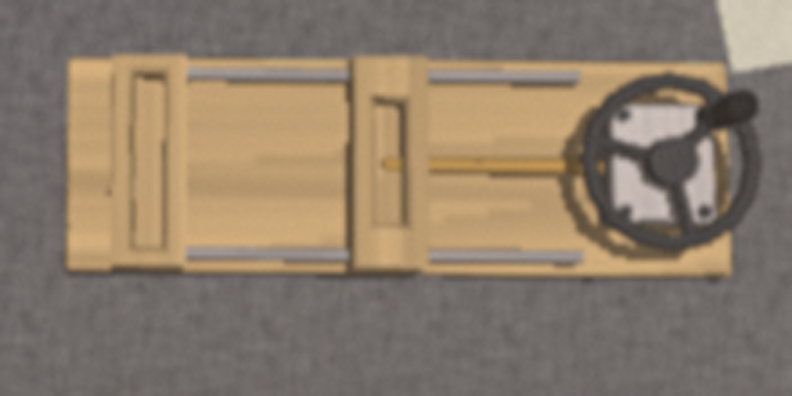

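View pics/topB.png

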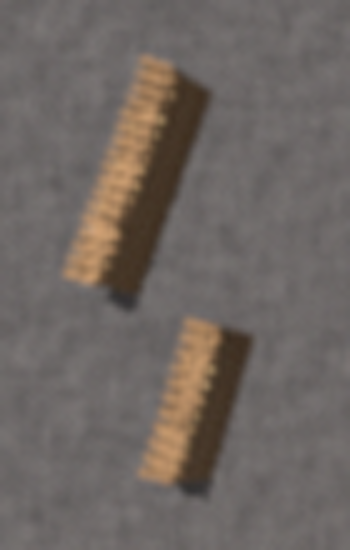

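View pics/wrist0.png

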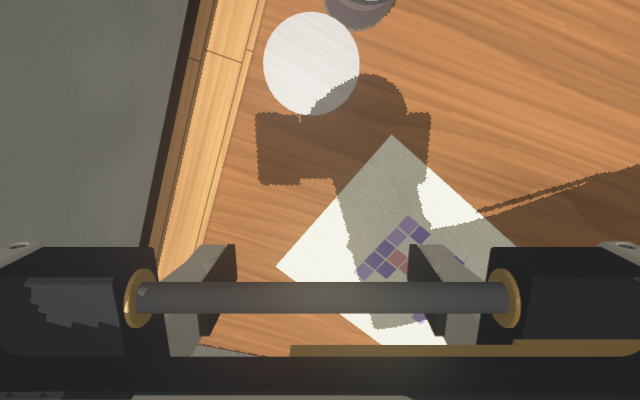

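apply_moves(targets=[[[-0.7,0.9,0],[0,0,0.4],87],[[-0.7,0.9,0],[0,0,0.4],87],[[-0.7,0.9,0],[0,0,0.4],87]])

```text
time_s: 0.45
tcp_pos: [0.2678, -0.5124, 0.2391]
eef_rot: [179.7, -0.2, -171.5]
contact_force: [1.3, 0.0, -0.3]
gripper_width: 0.0872
```

Run:
```python
from plant import r
s=r.get_state();print(s['time_s'],s['joints'].round(1),s['tcp_pos'].round(4),s['eef_rot'].round(2),s['contact_force'].round(1))
```

```text
0.45 [-43.   11.9 -12.   -0.  -66.5 -38.4] [ 0.2678 -0.5124  0.2391] [ 179.71   -0.21 -171.49] [ 1.3  0.  -0.3]
```

```bash
cat > plan.py <<'E'
import sys,numpy as np
from scipy.spatial.transform import Rotation as Ro
from plant import r
# usage plan.py x y z yaw N [viewyaw only down]
x,y,z,yaw,N=map(float,sys.argv[1:6]);N=int(N)
s=r.get_state()
p0=s['tcp_pos'];R0=Ro.from_euler('xyz',s['eef_rot'],degrees=True)
R1=Ro.from_euler('xyz',[180,0,yaw],degrees=True)
rv=(R0.inv()*R1).as_rotvec()
if len(sys.argv)>6: # force yaw sense: + or -
    y0=s['eef_rot'][2];d=(yaw-y0)%360
    if sys.argv[6]=='-': d-=360
    rv=np.array([0,0,-np.radians(d)])
    R1=R0*Ro.from_rotvec(rv)
print(s['time_s'],'j',s['joints'].round(1),p0.round(4),s['eef_rot'].round(2),s['contact_force'].round(1),round(s['gripper_width'],4))
dw=(np.array([x,y,z])-p0)/N
a=np.degrees(rv)/N/8
Rc=R0
print('turn/row',a.round(3))
prev=None
for i in range(N):
    t=Rc.inv().apply(dw)/0.04
    print(i,t.round(2)) if prev is None or np.abs(t-prev).max()>.004 else None
    prev=t
    Rc=Rc*Ro.from_rotvec(rv/N)
E
python3 plan.py 0.43 0.30 0.24 -17 22 +
```

```text
0.45 j [-43.   11.9 -12.   -0.  -66.5 -38.4] [ 0.2678 -0.5124  0.2391] [ 179.71   -0.21 -171.49] [ 1.3  0.  -0.3] 0.0872
turn/row [ 0.     0.    -0.878]
0 [-0.32  0.89  0.  ]
1 [-0.42  0.84  0.  ]
2 [-0.52  0.78  0.  ]
3 [-0.62  0.71  0.  ]
4 [-0.7   0.63  0.  ]
5 [-0.77  0.54  0.  ]
6 [-0.83  0.44  0.  ]
7 [-0.88  0.34  0.  ]
8 [-0.91  0.23  0.  ]
9 [-0.93  0.11  0.  ]
10 [-0.94 -0.    0.  ]
11 [-0.93 -0.12  0.  ]
12 [-0.91 -0.23  0.  ]
13 [-0.88 -0.34  0.  ]
14 [-0.83 -0.44  0.  ]
15 [-0.77 -0.54  0.  ]
16 [-0.7  -0.63  0.  ]
17 [-0.62 -0.71  0.  ]
18 [-0.52 -0.78  0.  ]
19 [-0.42 -0.84  0.  ]
20 [-0.32 -0.89  0.  ]
21 [-0.21 -0.92  0.  ]
```

```bash
python3 plan.py 0.47 -0.08 0.245 -95 11 +
```

```text
0.45 j [-43.   11.9 -12.   -0.  -66.5 -38.4] [ 0.2678 -0.5124  0.2391] [ 179.71   -0.21 -171.49] [ 1.3  0.  -0.3] 0.0872
turn/row [ 0.     0.    -0.869]
0 [-0.6   0.9  -0.01]
1 [-0.7   0.82 -0.01]
2 [-0.8   0.73 -0.01]
3 [-0.88  0.63 -0.01]
4 [-0.95  0.52 -0.01]
5 [-1.01  0.4  -0.01]
6 [-1.05  0.28 -0.01]
7 [-1.08  0.15 -0.01]
8 [-1.08  0.02 -0.01]
9 [-1.08 -0.12 -0.01]
10 [-1.06 -0.25 -0.01]
```

apply_moves(targets=[[[-0.6,0.9,0],[0,0,-0.87],87],[[-0.7,0.82,0],[0,0,-0.87],87],[[-0.8,0.73,0],[0,0,-0.87],87],[[-0.88,0.63,0],[0,0,-0.87],87],[[-0.95,0.52,0],[0,0,-0.87],87]])

```text
time_s: 0.95
tcp_pos: [0.36, -0.3077, 0.2386]
eef_rot: [179.6, 0.0, -135.8]
contact_force: [1.6, -0.2, -0.3]
gripper_width: 0.0869
```

apply_moves(targets=[[[-1,0.4,0],[0,0,-0.87],87],[[-1,0.28,0],[0,0,-0.87],87],[[-1,0.15,0],[0,0,-0.87],87],[[-1,0.02,0],[0,0,-0.87],87],[[-1,-0.12,0],[0,0,-0.87],87]])

```text
time_s: 1.45
tcp_pos: [0.442, -0.1101, 0.24]
eef_rot: [179.8, 0.3, -99.4]
contact_force: [1.2, -0.9, 0.0]
gripper_width: 0.0864
```

```bash
python3 plan.py 0.42 0.30 0.25 -17 12 +
```

```text
1.45 j [ 10.6  -0.3 -25.7  -0.4 -64.8 -19.9] [ 0.442  -0.1101  0.24  ] [179.78   0.32 -99.44] [ 1.2 -0.9  0. ] 0.0864
turn/row [ 0.     0.    -0.859]
0 [-0.84  0.19 -0.02]
1 [-0.85  0.08 -0.02]
2 [-0.86 -0.02 -0.02]
3 [-0.85 -0.12 -0.02]
4 [-0.83 -0.22 -0.02]
5 [-0.79 -0.32 -0.02]
6 [-0.75 -0.41 -0.02]
7 [-0.7  -0.5  -0.02]
8 [-0.63 -0.58 -0.02]
9 [-0.56 -0.65 -0.02]
10 [-0.48 -0.71 -0.02]
11 [-0.39 -0.76 -0.02]
```

apply_moves(targets=[[[-0.84,0.19,-0.02],[0,0,-0.9],87],[[-0.85,0.08,-0.02],[0,0,-0.9],87],[[-0.86,-0.02,-0.02],[0,0,-0.9],87],[[-0.85,-0.12,-0.02],[0,0,-0.9],87],[[-0.83,-0.22,-0.02],[0,0,-0.9],87]])

```text
time_s: 1.95
tcp_pos: [0.4288, 0.069, 0.2447]
eef_rot: [-180.0, 0.4, -61.8]
contact_force: [0.4, -0.7, 0.9]
gripper_width: 0.0873
```

apply_moves(targets=[[[-0.79,-0.32,-0.02],[0,0,-0.9],87],[[-0.75,-0.41,-0.02],[0,0,-0.9],87],[[-0.7,-0.5,-0.02],[0,0,-0.9],87],[[-0.63,-0.58,-0.02],[0,0,-0.9],87],[[-0.56,-0.65,-0.02],[0,0,-0.9],87]])

```text
time_s: 2.45
tcp_pos: [0.4033, 0.2455, 0.2503]
eef_rot: [-179.7, 0.3, -24.2]
contact_force: [-0.0, -0.7, 0.3]
gripper_width: 0.0874
```

```bash
python3 plan.py 0.42 0.30 0.25 -16 3
```

```text
2.45 j [ 55.    0.7 -23.2  -0.4 -65.9  10.9] [0.4033 0.2455 0.2503] [-179.7     0.31  -24.23] [-0.  -0.7  0.3] 0.0874
turn/row [-0.014  0.012 -0.343]
0 [-0.06 -0.47  0.01]
1 [-0.04 -0.47  0.  ]
2 [-0.01 -0.47  0.  ]
```

apply_moves(targets=[[[0,-0.47,0],[-0.02,0.02,-0.34],87],[[0,-0.47,0],[-0.02,0.02,-0.34],87],[[0,-0.4,0],[0,0,-0.34],87],[[0,0,0],[0,0,0],87],[[0,0,0],[0,0,0],87]])

```text
time_s: 2.95
tcp_pos: [0.4213, 0.3014, 0.2494]
eef_rot: [179.9, 0.0, -15.2]
contact_force: [-0.1, 0.7, -0.6]
gripper_width: 0.0869
```

```bash
cat > look.py <<'E'
import sys
from h import *
from plant import r
def look(tag):
    s=r.get_state();c=r.capture("wrist");c=dict(c)
    c["camera_from_world"]=wristT(c,s)
    cv2.imwrite(f"pics/{tag}.png",c["img"]);np.savez(f"{tag}.npz",**c)
    print(s['time_s'],s['tcp_pos'].round(4),s['eef_rot'].round(2));return c
if __name__=="__main__": look(sys.argv[1])
E
python3 look.py w1
python3 - <<'E'
from h import *
c=np.load("w1.npz");W=cloud(c);z=W[...,2]
m=((z>0.055)&(z<0.09)).astype(np.uint8); m[230:]=0
n,l,st,ce=cv2.connectedComponentsWithStats(m)
for i in range(1,n):
    if st[i,4]<40: continue
    p=W[l==i]; print(st[i],ce[i],np.nanmedian(p,0).round(4), np.nanmax(z[l==i]), cv2.minAreaRect(p[:,:2].astype(np.float32)*1000))
E
```

```text
2.95 [0.4213 0.3014 0.2494] [ 1.7992e+02  2.0000e-02 -1.5190e+01]
[ 275    0   19   86 1533] [284.14807567  41.51206784] [0.5556 0.2982 0.0737] 0.07693514949201848 ((555.3328857421875, 298.616455078125), (14.260008811950684, 70.42929077148438), 73.00785827636719)
[ 337   87   17   75 1181] [344.48941575 123.61049958] [0.4748 0.2647 0.0729] 0.07709428810348705 ((473.4621276855469, 264.5973815917969), (14.114304542541504, 65.78121185302734), 76.05168914794922)
[ 550  138   63   50 2386] [582.0293378  162.51383068] [0.3818 0.058  0.0749] 0.07741770850080355 ((379.1015625, 53.70746612548828), (46.946441650390625, 45.42858123779297), 54.80469512939453)
```

View pics/w1.png

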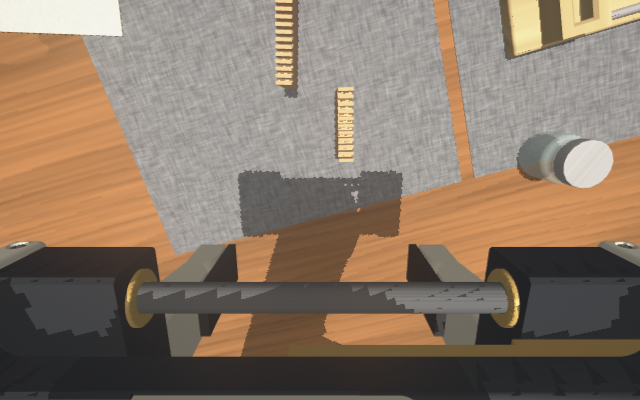

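```bash
python3 plan.py 0.567 0.2945 0.13 -17 5
```

```text
3.0 j [ 57.3   5.5 -18.3   0.  -66.3  17.5] [0.4213 0.3012 0.2494] [ 1.7992e+02  2.0000e-02 -1.5200e+01] [0.9 0.5 0.2] 0.0869
turn/row [0.002 0.    0.045]
0 [ 0.71 -0.16  0.6 ]
1 [ 0.71 -0.16  0.6 ]
2 [ 0.71 -0.17  0.6 ]
3 [ 0.71 -0.17  0.6 ]
4 [ 0.71 -0.18  0.6 ]
```

apply_moves(targets=[[[0.71,-0.16,0.6],[0,0,0.045],60],[[0.71,-0.16,0.6],[0,0,0.045],60],[[0.71,-0.17,0.6],[0,0,0.045],60],[[0.71,-0.17,0.6],[0,0,0.045],60],[[0.71,-0.18,0.6],[0,0,0.045],60]])

```text
time_s: 3.5
tcp_pos: [0.5708, 0.2935, 0.133]
eef_rot: [-179.4, -0.2, -17.1]
contact_force: [0.4, 1.5, 1.2]
gripper_width: 0.0607
```

apply_moves(targets=[[[0,0,0],[0,0,0],60]])

```text
time_s: 3.6
tcp_pos: [0.5716, 0.291, 0.1286]
eef_rot: [-179.7, -0.1, -17.4]
contact_force: [-1.0, -1.1, -0.7]
gripper_width: 0.0602
```

```bash
python3 plan.py 0.567 0.2945 0.042 -17 5; python3 look.py w2
```

```text
3.6 j [ 44.3  22.5 -12.3  -0.1 -54.9  28.4] [0.5716 0.291  0.1286] [-1.7971e+02 -7.0000e-02 -1.7370e+01] [-1.  -1.1 -0.7] 0.0602
turn/row [-0.007 -0.002 -0.009]
0 [-0.03 -0.01  0.43]
3.6 [0.5716 0.291  0.1286] [-1.7971e+02 -7.0000e-02 -1.7370e+01]
```

View pics/w2.png

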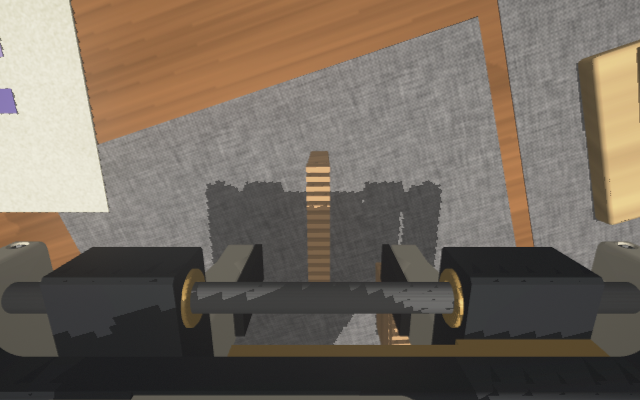

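Run:
```python
from h import *
c=np.load("w2.npz")
W=cloud(c);print(W[150:180:2,318].round(4))
for v in (164,166,168): print(v,ray(c,318,v,.075), ray(c,318,151,0))
print(ray(c,306,180,.075),ray(c,330,180,.075))
```

```text
[[6.142e-01 2.814e-01 2.000e-04]
 [6.136e-01 2.814e-01 8.000e-03]
 [6.138e-01 2.812e-01 2.140e-02]
 [6.135e-01 2.811e-01 3.010e-02]
 [6.135e-01 2.810e-01 4.020e-02]
 [6.135e-01 2.808e-01 4.940e-02]
 [6.135e-01 2.807e-01 5.790e-02]
 [6.134e-01 2.807e-01 6.510e-02]
 [6.135e-01 2.805e-01 7.340e-02]
 [6.125e-01 2.808e-01 7.380e-02]
 [6.116e-01 2.811e-01 7.530e-02]
 [6.081e-01 2.824e-01 6.170e-02]
 [6.079e-01 2.823e-01 6.750e-02]
 [6.076e-01 2.824e-01 7.180e-02]
 [6.069e-01 2.826e-01 7.430e-02]]
164 [0.61489592 0.2800326  0.075     ] [0.61339591 0.28161871 0.        ]
166 [0.61378505 0.28038304 0.075     ] [0.61339591 0.28161871 0.        ]
168 [0.61267047 0.28073466 0.075     ] [0.61339591 0.28161871 0.        ]
[0.60799391 0.28958341 0.075     ] [0.60381483 0.27615684 0.075     ]
```

apply_moves(targets=[[[-0.05,-0.02,0.6],[-0.02,0,-0.02],60],[[-0.05,-0.02,0.6],[-0.01,0,-0.02],60],[[-0.04,-0.01,0.6],[0,0,0],60],[[0,0,0.25],[0,0,0],60],[[0,0,0.05],[0,0,0],60]])

```text
time_s: 4.15
tcp_pos: [0.5666, 0.2951, 0.0512]
eef_rot: [-179.5, -0.4, -17.2]
contact_force: [-0.3, -0.7, 0.9]
gripper_width: 0.0598
```

```bash
python3 plan.py 0.5678 0.295 0.042 -17 1
```

```text
4.15 j [ 45.   26.9 -17.3   0.1 -45.1  27.7] [0.5666 0.2951 0.0512] [-179.46   -0.4   -17.17] [-0.3 -0.7  0.9] 0.0598
turn/row [-0.067 -0.05  -0.021]
0 [ 0.03 -0.01  0.23]
```

apply_moves(targets=[[[0.03,0,0.2],[-0.06,-0.05,0],60],[[0,0,0],[0,0,0],60],[[0,0,0],[0,0,0],60]])

```text
time_s: 4.45
tcp_pos: [0.5689, 0.2958, 0.0462]
eef_rot: [-179.8, -0.1, -17.1]
contact_force: [1.0, -0.0, 0.9]
gripper_width: 0.0599
```

```bash
python3 plan.py 0.5678 0.295 0.042 -17 1
```

```text
4.45 j [ 44.9  27.6 -16.8  -0.  -45.3  28. ] [0.5689 0.2958 0.0462] [-1.7977e+02 -1.1000e-01 -1.7130e+01] [ 1.  -0.   0.9] 0.0599
turn/row [-0.029 -0.014 -0.017]
0 [-0.02  0.03  0.11]
```

apply_moves(targets=[[[-0.02,0.02,0.13],[-0.03,0,0],60],[[0,0,0],[0,0,0],40],[[0,0,0],[0,0,0],20],[[0,0,0],[0,0,0],5],[[0,0,0],[0,0,0],5]], squeeze=30)

```text
time_s: 4.95
tcp_pos: [0.5687, 0.2959, 0.0423]
eef_rot: [-179.9, -0.2, -17.1]
contact_force: [0.1, -0.0, -0.5]
gripper_width: 0.0335
```

apply_moves(targets=[[[0,0,0],[0,0,0],5],[[0,0,0],[0,0,0],5],[[0,0,0],[0,0,0],5]])

```text
time_s: 5.25
tcp_pos: [0.5686, 0.2958, 0.0424]
eef_rot: [-179.9, -0.2, -17.1]
contact_force: [0.1, -0.1, 1.0]
gripper_width: 0.0141
```

apply_moves(targets=[[[0,0,-0.3],[0,0,0],5],[[0,0,-0.8],[0,0,0],5],[[0,0,-1],[0,0,0],5],[[0,0,-1],[0,0,0],5],[[0,0,-1],[0,0,0],5]])

```text
time_s: 5.75
tcp_pos: [0.565, 0.2931, 0.2075]
eef_rot: [179.4, 0.2, -17.2]
contact_force: [0.3, 1.2, -0.7]
gripper_width: 0.0139
```

```bash
python3 plan.py 0.44 -0.02 0.25 1.3 9
```

```text
5.75 j [ 45.   18.7  -7.    0.1 -65.   27.8] [0.565  0.2931 0.2075] [179.45   0.23 -17.19] [ 0.3  1.2 -0.7] 0.0139
turn/row [ 0.007  0.004 -0.257]
0 [-0.08  0.93 -0.11]
1 [-0.11  0.93 -0.11]
2 [-0.14  0.93 -0.11]
3 [-0.17  0.92 -0.11]
4 [-0.21  0.91 -0.11]
5 [-0.24  0.91 -0.11]
6 [-0.27  0.9  -0.11]
7 [-0.3   0.89 -0.12]
8 [-0.34  0.87 -0.12]
```

apply_moves(targets=[[[-0.08,0.93,-0.11],[0,0,-0.26],5],[[-0.11,0.93,-0.11],[0,0,-0.26],5],[[-0.14,0.93,-0.11],[0,0,-0.26],5],[[-0.17,0.92,-0.11],[0,0,-0.26],5],[[-0.21,0.91,-0.11],[0,0,-0.26],5]])

```text
time_s: 6.25
tcp_pos: [0.4978, 0.1189, 0.2424]
eef_rot: [-179.9, -0.4, -6.1]
contact_force: [1.0, -0.1, -0.6]
gripper_width: 0.0138
```

apply_moves(targets=[[[-0.24,0.91,-0.11],[0,0,-0.26],5],[[-0.27,0.9,-0.11],[0,0,-0.26],5],[[-0.3,0.8,-0.11],[0,0,-0.26],5],[[-0.3,0.4,-0.11],[0,0,-0.2],5],[[0,0,0],[0,0,0],5]])

```text
time_s: 6.75
tcp_pos: [0.4407, -0.0074, 0.2657]
eef_rot: [-179.8, -0.8, 2.0]
contact_force: [-0.2, -0.3, -0.3]
gripper_width: 0.0141
```

apply_moves(targets=[[[0,0,0],[0,0,0],5]])

```text
time_s: 6.85
tcp_pos: [0.4406, -0.0077, 0.2668]
eef_rot: [-179.8, -0.9, 1.9]
contact_force: [1.1, 1.2, -0.6]
gripper_width: 0.0138
```

```bash
python3 plan.py 0.44 -0.02 0.25 1.3 9; python3 look.py w3
```

```text
6.85 j [ 24.9  -3.9 -25.6   0.2 -67.3  67. ] [ 0.4406 -0.0077  0.2668] [-179.76   -0.93    1.94] [ 1.1  1.2 -0.6] 0.0138
turn/row [-0.003 -0.013  0.009]
0 [-0.    0.03  0.05]
6.85 [ 0.4406 -0.0077  0.2668] [-179.76   -0.93    1.94]
```

View pics/w3.png

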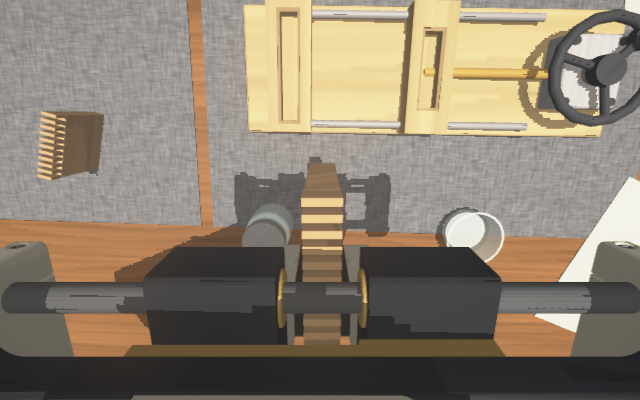

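Run:
```python
from h import *
c=np.load("w3.npz");W=cloud(c);z=W[...,2]
im=c["img"];cv2.imwrite("pics/w3z.png",cv2.resize(im[0:140,240:480],None,fx=3.3,fy=3.3,interpolation=cv2.INTER_CUBIC))
m=((z>0.0475-0.003)&(z<0.053)).astype(np.uint8);m[140:]=0;m[:,480:]=0
n,l,st,ce=cv2.connectedComponentsWithStats(m)
for i in range(1,n):
    if st[i,4]<300: continue
    p=W[l==i]; print(st[i],np.nanmedian(p,0).round(4), cv2.minAreaRect(p[:,:2].astype(np.float32)*1000))
    cs,h=cv2.findContours((l==i).astype(np.uint8),cv2.RETR_CCOMP,cv2.CHAIN_APPROX_NONE)
    for k,q in enumerate(cs):
        if h[0][k][3]>=0 and len(q)>60:
            P=np.array([ray(c,u,v,.048)[:2] for u,v in q[:,0]],np.float32)*1000
            print(' hole',cv2.boundingRect(q),cv2.minAreaRect(P),P.mean(0))
    q=max(cs,key=len);P=np.array([ray(c,u,v,.048)[:2] for u,v in q[:,0]],np.float32)*1000
    print(' outer',cv2.minAreaRect(P))
for v in (40,70,100): print(v,[(u,round(float(z[v,u]),3)) for u in range(268,316,2)])
for v in (40,70,100): print(v,[(u,round(float(z[v,u]),3)) for u in range(404,464,2)])
# comb end
print(W[156:200:4,322].round(4))
```

```text
[ 265    0   46  132 3963] [0.5602 0.0306 0.0476] ((555.4248046875, 30.375680923461914), (122.3890151977539, 44.125640869140625), 1.4261821508407593)
 hole (277, 10, 23, 114) ((555.1195678710938, 29.89974594116211), (104.80089569091797, 21.177900314331055), 1.5880787372589111) [557.2146    29.977184]
 outer ((555.2667846679688, 30.333646774291992), (121.76652526855469, 43.9349250793457), 1.4457759857177734)
[ 403    0   58  134 4733] [ 0.5657 -0.112   0.0479] ((559.3131103515625, -111.75218963623047), (124.28742218017578, 44.89777374267578), 1.2666391134262085)
 hole (418, 29, 27, 80) ((559.1171875, -111.25619506835938), (73.44882202148438, 20.25259780883789), 1.2680094242095947) [ 559.85516 -110.87311]
 outer ((559.0760498046875, -111.25232696533203), (123.99618530273438, 44.987770080566406), 1.0600188970565796)
40 [(268, 0.047), (270, 0.048), (272, 0.047), (274, 0.047), (276, 0.049), (278, 0.046), (280, 0.04), (282, 0.029), (284, 0.03), (286, 0.029), (288, 0.031), (290, 0.029), (292, 0.029), (294, 0.03), (296, 0.028), (298, 0.047), (300, 0.048), (302, 0.049), (304, 0.048), (306, 0.
[... 1698 characters left out ...]
0, 0.03), (422, 0.031), (424, 0.031), (426, 0.031), (428, 0.031), (430, 0.031), (432, 0.035), (434, 0.041), (436, 0.045), (438, 0.049), (440, 0.049), (442, 0.048), (444, 0.049), (446, 0.048), (448, 0.048), (450, 0.017), (452, 0.018), (454, 0.018), (456, 0.018), (458, 0.018), (460, 0.017), (462, 0.019)]
[[ 4.639e-01 -6.700e-03  6.000e-04]
 [ 4.590e-01 -6.800e-03 -2.000e-04]
 [ 4.883e-01 -6.200e-03  2.302e-01]
 [ 4.881e-01 -6.300e-03  2.420e-01]
 [ 4.879e-01 -6.300e-03  2.522e-01]
 [ 4.879e-01 -6.300e-03  2.626e-01]
 [ 4.877e-01 -6.300e-03  2.706e-01]
 [ 4.876e-01 -6.400e-03  2.785e-01]
 [ 4.876e-01 -6.400e-03  2.855e-01]
 [ 4.876e-01 -6.400e-03  2.920e-01]
 [ 4.874e-01 -6.400e-03  2.973e-01]]
```

View pics/w3z.png

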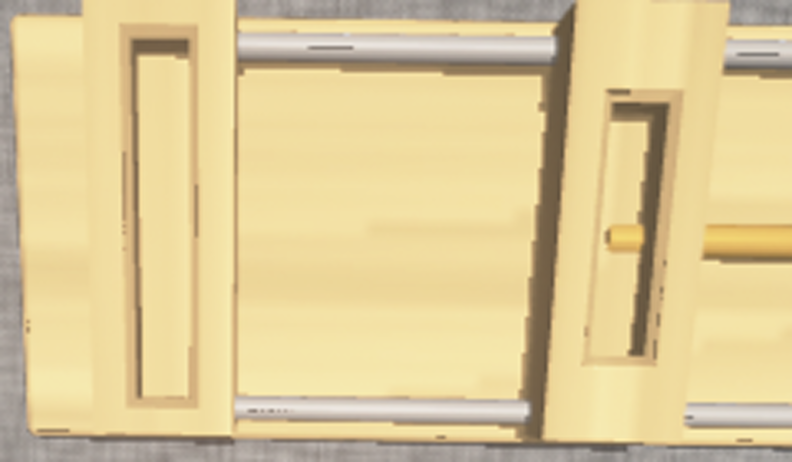

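```bash
python3 plan.py 0.5558 0.0301 0.13 1.4 5
```

```text
6.9 j [ 25.   -3.8 -25.6   0.2 -67.3  67. ] [ 0.4407 -0.0075  0.2668] [-179.76   -0.93    1.96] [-0.   0.5 -0.7] 0.0139
turn/row [-0.006 -0.023  0.014]
0 [ 0.57 -0.17  0.69]
```

apply_moves(targets=[[[0.57,-0.17,0.69],[-0.01,-0.02,0.01],5],[[0.57,-0.17,0.69],[-0.01,-0.02,0.01],5],[[0.57,-0.17,0.6],[-0.01,-0.02,0.01],5],[[0.57,-0.17,0.4],[0,-0.02,0.01],5],[[0.4,-0.12,0.2],[0,-0.02,0.01],5]])

```text
time_s: 7.4
tcp_pos: [0.554, 0.0333, 0.1644]
eef_rot: [-179.9, -0.5, 1.7]
contact_force: [0.2, -0.0, -0.1]
gripper_width: 0.014
```

apply_moves(targets=[[[0,0,0],[0,0,0],5]])

```text
time_s: 7.5
tcp_pos: [0.5554, 0.0346, 0.162]
eef_rot: [-180.0, -0.3, 1.7]
contact_force: [-1.2, -0.3, -2.0]
gripper_width: 0.014
```

```bash
python3 plan.py 0.5558 0.0301 0.11 1.4 3
```

```text
7.5 j [ 23.8  13.2 -21.2   0.1 -55.3  67.9] [0.5554 0.0346 0.162 ] [-179.95   -0.3     1.73] [-1.2 -0.3 -2. ] 0.014
turn/row [-0.002 -0.013  0.014]
0 [0.   0.04 0.43]
```

apply_moves(targets=[[[0,0.05,0.43],[0,-0.02,0.02],5],[[0,0.05,0.43],[0,-0.02,0.02],5],[[0,0.02,0.25],[0,0,0],5],[[0,0,0.1],[0,0,0],5],[[0,0,0],[0,0,0],5]])

```text
time_s: 8.0
tcp_pos: [0.5565, 0.0328, 0.1111]
eef_rot: [180.0, 0.1, 1.6]
contact_force: [0.2, -0.4, -0.5]
gripper_width: 0.0139
```

```bash
python3 plan.py 0.5558 0.0301 0.108 1.4 1; python3 look.py w4
```

```text
8.0 j [ 23.5  16.7 -24.   -0.  -49.4  68.1] [0.5565 0.0328 0.1111] [1.7998e+02 1.4000e-01 1.5600e+00] [ 0.2 -0.4 -0.5] 0.0139
turn/row [0.003 0.018 0.02 ]
0 [-0.02  0.07  0.08]
8.0 [0.5565 0.0328 0.1111] [1.7998e+02 1.4000e-01 1.5600e+00]
```

View pics/w4.png

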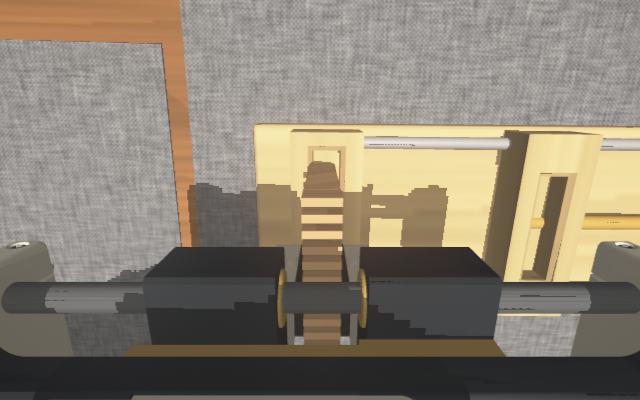

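Run:
```python
from h import *
c=np.load("w4.npz");W=cloud(c);z=W[...,2]
cv2.imwrite("pics/w4z.png",cv2.resize(c["img"][120:220,270:390],None,fx=6,fy=6,interpolation=cv2.INTER_CUBIC))
for v in (153,156,160): print(v,[(u,round(float(z[v,u]),3),round(float(W[v,u,1]*1000),1)) for u in range(304,352,2)])
print([(v,(W[v,326]*1000).round(1).tolist()) for v in range(128,166,2)])
print([(v,(W[v,321]*1000).round(1).tolist()) for v in range(158,192,3)])
print([(u,(W[180,u]*1000).round(1).tolist()) for u in range(300,346,2)])
```

```text
153 [(304, 0.049, 44.5), (306, 0.049, 43.3), (308, 0.047, 42.2), (310, 0.046, 41.0), (312, 0.045, 39.8), (314, 0.03, 38.9), (316, 0.029, 37.6), (318, 0.031, 36.2), (320, 0.03, 34.9), (322, 0.029, 33.6), (324, 0.03, 32.3), (326, 0.03, 31.0), (328, 0.03, 29.7), (330, 0.03, 28.4), (332, 0.03, 27.1), (334, 0.03, 25.8), (336, 0.03, 24.5), (338, 0.03, 23.2), (340, 0.045, 22.7), (342, 0.047, 21.7), (344, 0.047, 20.5), (346, 0.049, 19.4), (348, 0.047, 18.1), (350, 0.047, 16.9)]
156 [(304, 0.048, 44.5), (306, 0.048, 43.3), (308, 0.047, 42.1), (310, 0.046, 41.0), (312, 0.045, 39.8), (314, 0.029, 38.8), (316, 0.03, 37.5), (318, 0.03, 36.2), (320, 0.03, 34.9), (322, 0.029, 33.6), (324, 0.029, 32.2), (326, 0.028, 30.9), (328, 0.03, 29.7), (330, 0.03, 28.3), (332, 0.03, 27.0), (334, 0.03, 25.7), (336, 0.03, 24.4), (338, 0.029, 23.0), (340, 0.045, 22.7), (342, 0.046, 21.5), (344, 0.048, 20.4), (346, 0.048, 19.3), (348, 0.048, 18.0), (350, 0.047, 16.8)]
160 [(304, 0.047, 44.5), (306, 0.048, 43.3), (308, 0.047, 42.1), (310, 0.046, 40.9), (312, 0.045, 39.7), (314, 0.03, 38.8), (316, 0.03, 37.4), (318,
[... 1164 characters left out ...]
, 129.0]), (191, [603.9, 34.3, 133.8])]
[(300, [589.0, 46.8, 48.2]), (302, [588.7, 45.6, 46.6]), (304, [589.2, 44.3, 48.8]), (306, [603.4, 40.5, 113.6]), (308, [603.7, 39.6, 115.1]), (310, [603.6, 38.8, 114.5]), (312, [603.8, 38.0, 115.3]), (314, [603.8, 37.2, 115.0]), (316, [603.5, 36.4, 113.6]), (318, [603.7, 35.5, 114.5]), (320, [603.8, 34.7, 114.7]), (322, [603.9, 33.9, 115.4]), (324, [603.8, 33.1, 114.9]), (326, [603.7, 32.2, 114.3]), (328, [604.1, 31.4, 115.8]), (330, [604.1, 30.6, 116.0]), (332, [603.9, 29.7, 114.6]), (334, [603.9, 28.9, 114.6]), (336, [603.8, 28.1, 113.9]), (338, [585.8, 22.4, 29.9]), (340, [589.1, 22.1, 45.5]), (342, [589.4, 20.9, 46.7]), (344, [589.5, 19.7, 46.9])]
```

View pics/w4z.png

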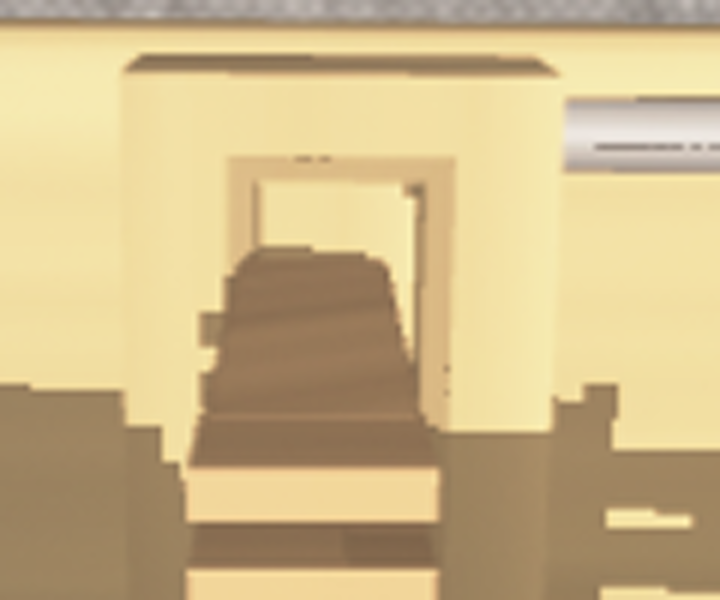

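apply_moves(targets=[[[-0.01,0.09,0.05],[0,0.02,0.02],5],[[0,0,0],[0,0,0],5],[[0,0,0],[0,0,0],5]])

```text
time_s: 8.35
tcp_pos: [0.5573, 0.0294, 0.1115]
eef_rot: [-180.0, -0.3, 1.4]
contact_force: [-0.3, -1.1, -0.6]
gripper_width: 0.0138
```

```bash
python3 plan.py 0.5561 0.0296 0.092 1.4 1
```

```text
8.35 j [ 23.2  16.6 -24.3   0.1 -48.9  68.2] [0.5573 0.0294 0.1115] [-179.96   -0.26    1.42] [-0.3 -1.1 -0.6] 0.0138
turn/row [-0.005 -0.033  0.003]
0 [-0.03 -0.01  0.49]
```

apply_moves(targets=[[[-0.03,0,0.2],[0,-0.02,0],5],[[0,0,0.2],[0,0,0],5],[[0,0,0.1],[0,0,0],5],[[0,0,0],[0,0,0],5]])

```text
time_s: 8.75
tcp_pos: [0.5562, 0.0293, 0.0904]
eef_rot: [-179.9, -0.2, 1.4]
contact_force: [0.4, 0.3, -1.5]
gripper_width: 0.0141
```

```bash
python3 plan.py 0.5561 0.0296 0.0724 1.4 1
```

```text
8.75 j [ 23.2  18.  -25.6  -0.  -46.3  68.3] [0.5562 0.0293 0.0904] [-1.7993e+02 -1.5000e-01  1.4000e+00] [ 0.4  0.3 -1.5] 0.0141
turn/row [-0.009 -0.019  0.   ]
0 [-0.   -0.01  0.45]
```

Foot is right at the mouth. Descend.

apply_moves(targets=[[[0,0,0.12],[0,0,0],5],[[0,0,0.12],[0,0,0],5],[[0,0,0.1],[0,0,0],5],[[0,0,0.1],[0,0,0],5]])

```text
time_s: 9.15
tcp_pos: [0.5566, 0.0294, 0.072]
eef_rot: [-179.9, -0.2, 1.4]
contact_force: [-16.8, 3.0, 48.2]
gripper_width: 0.0139
```

apply_moves(targets=[[[0,0,0.08],[0,0,0],5]])

```text
time_s: 9.25
tcp_pos: [0.5569, 0.0295, 0.0717]
eef_rot: [-180.0, -0.2, 1.5]
contact_force: [-18.8, 3.7, 47.7]
gripper_width: 0.0136
```

apply_moves(targets=[[[0,0,-0.02],[0,0,0],5],[[0,0,0],[0,0,0],40],[[0,0,0],[0,0,0],40],[[0,0,0],[0,0,0],40],[[0,0,0],[0,0,0],40]])

```text
time_s: 9.75
tcp_pos: [0.5574, 0.0298, 0.0731]
eef_rot: [-180.0, -0.3, 1.5]
contact_force: [0.2, -0.5, -0.3]
gripper_width: 0.0383
```

apply_moves(targets=[[[0,0,-0.3],[0,0,0],40],[[0,0,-0.8],[0,0,0],40],[[0,0,-1],[0,0,0],40],[[0,0,-1],[0,0,0],40],[[-0.8,0,-0.5],[0,0,0],40]])

```text
time_s: 10.25
tcp_pos: [0.5245, 0.028, 0.2202]
eef_rot: [179.8, 0.2, 1.5]
contact_force: [-0.6, 0.6, 0.2]
gripper_width: 0.0401
```

```bash
python3 look.py w5
python3 - <<'E'
from h import *
c=np.load("w5.npz");W=cloud(c);z=W[...,2]
m=((z>0.085)&(z<0.12)&(W[...,0]>.45)).astype(np.uint8);m[245:]=0
n,l,st,ce=cv2.connectedComponentsWithStats(m)
for i in range(1,n):
    if st[i,4]<60: continue
    p=W[l==i]; print(st[i],np.nanpercentile(p,[50,95],axis=0).round(4), cv2.minAreaRect(p[:,:2].astype(np.float32)*1000))
E
python3 plan.py 0.36 0.295 0.25 -14 7
```

```text
10.25 [0.5245 0.028  0.2202] [1.7979e+02 1.7000e-01 1.5000e+00]
[ 310  101   20  126 2262] [[0.558  0.0297 0.1039]
 [0.6006 0.036  0.1057]] ((556.1133422851562, 29.54908561706543), (96.38878631591797, 14.021904945373535), 1.5407763719558716)
10.3 j [ 24.7   6.9 -20.4   0.  -62.9  66.8] [0.5196 0.0273 0.2227] [1.799e+02 1.200e-01 1.450e+00] [-6.9 -0.7 -1.2] 0.0402
turn/row [0.002 0.002 0.276]
0 [-0.55 -0.97 -0.1 ]
1 [-0.58 -0.95 -0.1 ]
2 [-0.62 -0.93 -0.1 ]
3 [-0.65 -0.9  -0.1 ]
4 [-0.69 -0.87 -0.1 ]
5 [-0.72 -0.85 -0.1 ]
6 [-0.75 -0.82 -0.1 ]
```

View pics/w5.png

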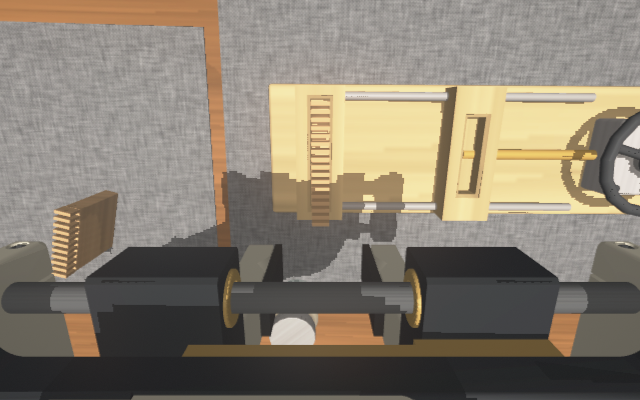

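```bash
python3 plan.py 0.4735 0.2646 0.15 -14 6
```

```text
10.3 j [ 24.7   6.9 -20.4   0.  -62.9  66.8] [0.5196 0.0273 0.2227] [1.799e+02 1.200e-01 1.450e+00] [-6.9 -0.7 -1.2] 0.0402
turn/row [0.002 0.002 0.322]
0 [-0.17 -0.99  0.3 ]
1 [-0.21 -0.99  0.3 ]
2 [-0.26 -0.97  0.3 ]
3 [-0.3  -0.96  0.3 ]
4 [-0.34 -0.95  0.3 ]
5 [-0.38 -0.93  0.3 ]
```

apply_moves(targets=[[[-0.17,-0.99,0.1],[0,0,0.32],60],[[-0.21,-0.99,0.3],[0,0,0.32],60],[[-0.26,-0.97,0.3],[0,0,0.32],60],[[-0.3,-0.96,0.3],[0,0,0.32],60],[[-0.34,-0.95,0.3],[0,0,0.32],60]])

```text
time_s: 10.8
tcp_pos: [0.4817, 0.2276, 0.1784]
eef_rot: [-179.6, -0.5, -12.2]
contact_force: [0.9, -0.4, 0.4]
gripper_width: 0.06
```

apply_moves(targets=[[[-0.3,-0.7,0.3],[0,0,0.32],60],[[0,0,0],[0,0,0],60]])

```text
time_s: 11.0
tcp_pos: [0.4744, 0.2623, 0.1657]
eef_rot: [-179.6, -0.4, -14.8]
contact_force: [-1.1, -0.7, 0.6]
gripper_width: 0.0604
```

```bash
python3 look.py w6; python3 plan.py 0.4735 0.2646 0.1 -14 2
python3 - <<'E'
from h import *
c=np.load("w6.npz");W=cloud(c);z=W[...,2]
m=((z>0.06)&(z<0.09)).astype(np.uint8);m[245:]=0
n,l,st,ce=cv2.connectedComponentsWithStats(m)
for i in range(1,n):
    if st[i,4]<60: continue
    p=W[l==i]; q=cv2.minAreaRect(p[:,:2].astype(np.float32)*1000);print(st[i],q,cv2.boxPoints(q))
E
```

```text
11.0 [0.4744 0.2623 0.1657] [-179.58   -0.44  -14.76]
11.05 j [ 49.7  11.4 -22.9   0.3 -55.   25.4] [0.4747 0.2612 0.1664] [-179.57   -0.46  -14.7 ] [-0.1 -0.3 -0.4] 0.0603
turn/row [-0.027 -0.029 -0.044]
0 [-0.03 -0.03  0.83]
[625   0  15  86 988] ((535.71142578125, 36.26221466064453), (54.30504608154297, 3.7421300411224365), 1.6498783826828003) [[508.51627   37.35073 ]
 [508.62405   33.610153]
 [562.9066    35.1737  ]
 [562.7988    38.914276]]
[ 309  171   21   74 1420] ((480.0692138671875, 262.94659423828125), (13.976225852966309, 52.64363479614258), 76.14469909667969) [[452.8398  262.46512]
 [503.9517  249.85849]
 [507.2986  263.42807]
 [456.18674 276.0347 ]]
[589 233  51  12 322] ((399.7000427246094, 54.32206726074219), (27.32279396057129, 6.117244243621826), 89.59917449951172) [[396.54593   40.682404]
 [402.663     40.63961 ]
 [402.85416   67.96173 ]
 [396.7371    68.004524]]
```

View pics/w6.png

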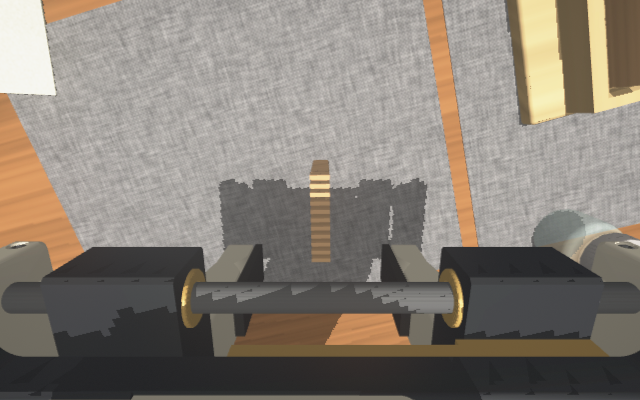

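apply_moves(targets=[[[-0.03,-0.04,0.7],[-0.03,-0.03,-0.04],60],[[-0.02,-0.02,0.8],[-0.02,-0.03,-0.04],60],[[0,0,0.7],[0,0,0],60],[[0,0,0.5],[0,0,0],60],[[0,0,0.2],[0,0,0],60]])

```text
time_s: 11.55
tcp_pos: [0.477, 0.2636, 0.0527]
eef_rot: [-179.6, -0.2, -13.9]
contact_force: [-0.1, -0.3, 0.2]
gripper_width: 0.0599
```

```bash
cd .;python3 plan.py 0.4736 0.2645 0.042 -13.9 1
```

```text
11.55 j [ 49.6  19.8 -29.4   0.1 -40.3  26.5] [0.477  0.2636 0.0527] [-179.59   -0.25  -13.89] [-0.1 -0.3  0.2] 0.0599
turn/row [-0.052 -0.031  0.001]
0 [-0.09 -0.    0.27]
```

apply_moves(targets=[[[-0.09,0,0.15],[-0.05,-0.03,0],60],[[0,0,0.08],[0,0,0],60],[[0,0,0],[0,0,0],60],[[0,0,0],[0,0,0],60]])

```text
time_s: 11.95
tcp_pos: [0.4746, 0.2639, 0.0452]
eef_rot: [-179.9, -0.1, -13.9]
contact_force: [0.5, -0.4, 0.4]
gripper_width: 0.0601
```

```bash
cd .;python3 plan.py 0.4736 0.2645 0.042 -13.9 1
```

```text
11.95 j [ 49.8  20.5 -29.7   0.  -39.7  26.3] [0.4746 0.2639 0.0452] [-1.7993e+02 -6.0000e-02 -1.3920e+01] [ 0.5 -0.4  0.4] 0.0601
turn/row [-0.008 -0.008 -0.003]
0 [-0.03 -0.01  0.08]
```

apply_moves(targets=[[[-0.03,0,0.08],[0,0,0],60],[[0,0,0],[0,0,0],40],[[0,0,0],[0,0,0],20],[[0,0,0],[0,0,0],5],[[0,0,0],[0,0,0],5]], squeeze=30)

```text
time_s: 12.45
tcp_pos: [0.4742, 0.2653, 0.0438]
eef_rot: [-179.7, -0.2, -13.9]
contact_force: [0.6, -0.5, 0.6]
gripper_width: 0.0336
```

apply_moves(targets=[[[0,0,0],[0,0,0],5],[[0,0,0],[0,0,0],5],[[0,0,0],[0,0,0],5]])

```text
time_s: 12.75
tcp_pos: [0.4742, 0.2653, 0.0438]
eef_rot: [-179.7, -0.2, -13.9]
contact_force: [0.6, 0.6, 0.2]
gripper_width: 0.0135
```

apply_moves(targets=[[[0,0,-0.3],[0,0,0],5],[[0,0,-0.8],[0,0,0],5],[[0,0,-1],[0,0,0],5],[[0,0,-1],[0,0,0],5],[[0,0,-1],[0,0,0],5]])

```text
time_s: 13.25
tcp_pos: [0.4706, 0.2616, 0.21]
eef_rot: [179.6, 0.2, -13.9]
contact_force: [-0.2, 1.0, -1.1]
gripper_width: 0.0134
```

```bash
cd .;python3 plan.py 0.50 -0.11 0.23 1.3 10
```

```text
13.25 j [ 49.9   9.4 -19.   -0.  -62.   26.2] [0.4706 0.2616 0.21  ] [179.59   0.22 -13.94] [-0.2  1.  -1.1] 0.0134
turn/row [ 0.005  0.003 -0.19 ]
0 [ 0.29  0.88 -0.04]
1 [ 0.27  0.89 -0.05]
2 [ 0.25  0.9  -0.05]
3 [ 0.22  0.9  -0.05]
4 [ 0.2   0.91 -0.05]
5 [ 0.18  0.92 -0.05]
6 [ 0.15  0.92 -0.05]
7 [ 0.13  0.92 -0.05]
8 [ 0.1   0.93 -0.05]
9 [ 0.08  0.93 -0.05]
```

apply_moves(targets=[[[0.29,0.88,-0.05],[0,0,-0.19],5],[[0.27,0.89,-0.05],[0,0,-0.19],5],[[0.25,0.9,-0.05],[0,0,-0.19],5],[[0.22,0.9,-0.05],[0,0,-0.19],5],[[0.2,0.91,-0.05],[0,0,-0.19],5]])

```text
time_s: 13.75
tcp_pos: [0.4886, 0.0762, 0.2331]
eef_rot: [-179.7, -0.5, -5.6]
contact_force: [1.5, -0.1, -0.2]
gripper_width: 0.0137
```

apply_moves(targets=[[[0.18,0.92,-0.05],[0,0,-0.19],5],[[0.15,0.92,-0.05],[0,0,-0.19],5],[[0.13,0.92,-0.05],[0,0,-0.19],5],[[0.1,0.8,-0.05],[0,0,-0.19],5],[[0.05,0.5,0],[0,0,-0.1],5]])

```text
time_s: 14.25
tcp_pos: [0.5033, -0.096, 0.2466]
eef_rot: [-179.7, -0.9, 1.6]
contact_force: [0.9, 0.5, -0.2]
gripper_width: 0.0137
```

apply_moves(targets=[[[0,0,0],[0,0,0],5]])

```text
time_s: 14.35
tcp_pos: [0.503, -0.0982, 0.2474]
eef_rot: [-179.7, -0.9, 1.4]
contact_force: [0.2, 1.0, -1.2]
gripper_width: 0.0141
```

```bash
cd .;python3 look.py w7;python3 plan.py 0.558 -0.1118 0.12 1.3 5
cat > slot.py <<'E'
import sys
from h import *
c=np.load(sys.argv[1]);W=cloud(c);z=W[...,2]
m=((z>0.0445)&(z<0.053)&(W[...,1]<-.05)&(W[...,1]>-.15)&(W[...,0]>.45)).astype(np.uint8);m[245:]=0
n,l,st,ce=cv2.connectedComponentsWithStats(m)
for i in range(1,n):
    if st[i,4]<300: continue
    p=W[l==i]; print(st[i],np.nanmedian(p,0).round(4), cv2.minAreaRect(p[:,:2].astype(np.float32)*1000))
    cs,h=cv2.findContours((l==i).astype(np.uint8),cv2.RETR_CCOMP,cv2.CHAIN_APPROX_NONE)
    for k,q in enumerate(cs):
        if h[0][k][3]>=0 and len(q)>60:
            P=np.array([ray(c,u,v,.048)[:2] for u,v in q[:,0]],np.float32)*1000
            print(' hole',cv2.boundingRect(q),cv2.minAreaRect(P))
E
python3 slot.py w7.npz
```

```text
14.35 [ 0.503  -0.0982  0.2474] [-179.67   -0.89    1.44]
14.4 j [ 10.9   4.5 -19.7  -0.2 -64.9  80.6] [ 0.503  -0.0975  0.2475] [-179.66   -0.9     1.43] [ 0.3  0.2 -0.6] 0.0141
turn/row [-0.009 -0.023  0.003]
0 [0.26 0.08 0.64]
[ 316   64   47  129 4361] [ 0.5675 -0.1127  0.0477] ((559.27685546875, -112.11959838867188), (123.80760192871094, 43.39483642578125), 1.2279913425445557)
 hole (327, 92, 22, 77) ((559.3726196289062, -111.82301330566406), (73.42544555664062, 20.09663963317871), 0.879828155040741)
```

View pics/w7.png

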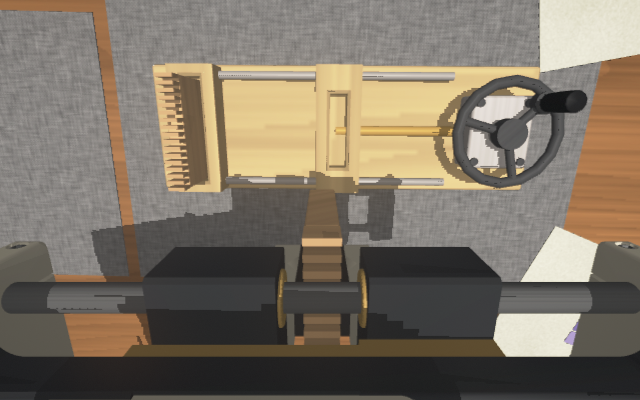

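apply_moves(targets=[[[0.27,0.08,0.64],[-0.01,-0.02,0],5],[[0.27,0.08,0.64],[-0.01,-0.02,0],5],[[0.27,0.08,0.64],[-0.01,-0.02,0],5],[[0.27,0.08,0.6],[-0.01,-0.02,0],5],[[0.2,0.06,0.3],[0,0,0],5]])

```text
time_s: 14.9
tcp_pos: [0.5589, -0.1079, 0.1382]
eef_rot: [-179.9, -0.8, 1.5]
contact_force: [-1.1, -0.5, -0.6]
gripper_width: 0.014
```

```bash
cd .;python3 plan.py 0.5597 -0.1119 0.112 1.4 1
```

```text
14.9 j [  8.8  15.5 -21.5   0.  -52.1  82.7] [ 0.5589 -0.1079  0.1382] [-179.9    -0.81    1.48] [-1.1 -0.5 -0.6] 0.014
turn/row [-0.012 -0.101  0.01 ]
0 [0.01 0.1  0.66]
```

apply_moves(targets=[[[0,0.08,0.35],[-0.01,-0.1,0.01],5],[[0,0.02,0.15],[0,0,0],5],[[0,0,0],[0,0,0],5],[[0,0,0],[0,0,0],5]])

```text
time_s: 15.3
tcp_pos: [0.5594, -0.1108, 0.1172]
eef_rot: [180.0, 0.1, 1.5]
contact_force: [0.1, -0.5, -0.2]
gripper_width: 0.0136
```

```bash
cd .;python3 look.py w8; python3 plan.py 0.5597 -0.1119 0.11 1.4 1
python3 - <<'E'
from h import *
c=np.load("w8.npz");W=cloud(c);z=W[...,2]
cv2.imwrite("pics/w8z.png",cv2.resize(c["img"][110:230,260:400],None,fx=5,fy=5,interpolation=cv2.INTER_CUBIC))
np.set_printoptions(suppress=True)
def pr(l): print('\n'.join(f"{a} {b}" for a,b in l))
pr([(v,(W[v,326]*1000).round(1).tolist()) for v in range(130,200,3)])
E
```

```text
15.3 [ 0.5594 -0.1108  0.1172] [1.80e+02 1.30e-01 1.46e+00]
15.35 j [  8.4  17.4 -22.1  -0.  -50.7  83. ] [ 0.5594 -0.1108  0.1174] [-1.80e+02  1.10e-01  1.46e+00] [ 0.5  0.5 -0.6] 0.0137
turn/row [-0.     0.013  0.008]
0 [0.01 0.03 0.18]
130 [621.1, -112.2, 35.8]
133 [620.1, -112.1, 47.5]
136 [618.4, -112.1, 47.7]
139 [616.5, -112.2, 47.3]
142 [614.6, -112.3, 46.3]
145 [613.0, -112.3, 48.6]
148 [611.1, -112.4, 47.7]
151 [609.3, -112.4, 47.8]
154 [607.3, -112.5, 46.9]
157 [605.6, -112.5, 48.4]
160 [603.6, -112.6, 47.2]
163 [601.9, -112.6, 48.3]
166 [600.0, -112.7, 48.2]
169 [597.9, -112.8, 47.1]
172 [595.7, -112.9, 45.5]
175 [590.6, -113.2, 29.7]
178 [588.5, -113.3, 29.8]
181 [586.4, -113.3, 29.7]
184 [584.3, -113.4, 29.9]
187 [582.2, -113.5, 29.8]
190 [591.7, -112.5, 77.3]
193 [591.7, -112.4, 83.6]
196 [591.5, -112.4, 89.3]
199 [591.7, -112.3, 95.8]
```

View pics/w8z.png

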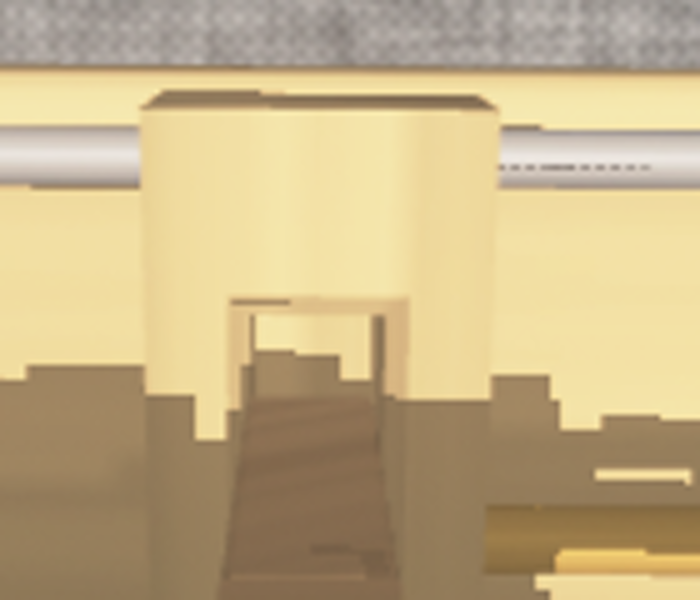

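Run:
```python
from h import *
c=np.load("w8.npz");W=cloud(c);z=W[...,2]
for v in (175,178): print(v,[(u,round(float(z[v,u]*1000)),round(float(W[v,u,1]*1000),1)) for u in list(range(302,316))+list(range(330,346))])
for v in (196,204): print(v,[(u,round(float(W[v,u,0]*1000)),round(float(W[v,u,1]*1000),1)) for u in list(range(300,312))+list(range(330,344))])
```

```text
175 [(302, 48, -97.8), (303, 47, -98.3), (304, 49, -99.0), (305, 47, -99.6), (306, 47, -100.2), (307, 47, -100.9), (308, 46, -101.4), (309, 44, -102.0), (310, 40, -102.6), (311, 30, -103.0), (312, 30, -103.7), (313, 29, -104.3), (314, 30, -105.0), (315, 29, -105.7), (330, 30, -116.0), (331, 30, -116.6), (332, 29, -117.3), (333, 30, -118.0), (334, 29, -118.7), (335, 28, -119.5), (336, 41, -119.5), (337, 44, -120.0), (338, 47, -120.5), (339, 48, -121.0), (340, 47, -121.7), (341, 48, -122.3), (342, 47, -123.0), (343, 47, -123.6), (344, 48, -124.2), (345, 47, -124.9)]Traceback (most recent call last):
  File "<stdin>", line 3, in <module>
ValueError: cannot convert float NaN to integer
```

Run:
```python
from h import *
c=np.load("w8.npz");W=cloud(c)*1000
for v in (196,204,212): print(v,[(u,W[v,u].round(1).tolist()) for u in list(range(302,310))+list(range(334,342))])
```

```text
196 [(302, [580.3, -97.9, 48.5]), (303, [579.9, -98.5, 47.0]), (304, [580.3, -99.2, 48.4]), (305, [580.3, -99.8, 48.2]), (306, [580.2, -100.4, 47.7]), (307, [579.9, -101.0, 46.5]), (308, [579.6, -101.6, 45.6]), (309, [591.3, -103.6, 89.1]), (334, [591.8, -116.5, 89.7]), (335, [576.5, -119.8, 32.1]), (336, [579.8, -119.9, 44.5]), (337, [580.5, -120.4, 47.0]), (338, [580.3, -121.1, 46.1]), (339, [580.5, -121.7, 46.8]), (340, [580.7, -122.3, 47.7]), (341, [580.7, -122.9, 47.7])]
204 [(302, [574.6, -97.9, 47.3]), (303, [574.6, -98.5, 47.2]), (304, [574.7, -99.2, 47.5]), (305, [574.6, -99.8, 46.9]), (306, [574.7, -100.5, 47.4]), (307, [590.4, -103.1, 101.1]), (308, [591.3, -103.6, 103.9]), (309, [591.5, -104.1, 104.5]), (334, [591.7, -115.9, 104.2]), (335, [591.8, -116.4, 104.6]), (336, [574.7, -120.0, 45.4]), (337, [574.7, -120.7, 45.7]), (338, [574.6, -121.3, 45.0]), (339, [575.2, -121.9, 47.0]), (340, [575.6, -122.4, 48.5]), (341, [575.8, -123.0, 49.1])]
212 [(302, [569.3, -98.0, 47.7]), (303, [569.3, -98.6, 47.6]), (304, [569.5, -99.3, 48.1]), (305, [569.4, -99.9, 47.8]), (306, [591.0, -103.2, 115.7]), (307, [591.5, -103.7, 117.0]), (308, [591.8, -104.2, 118.0]), (309, [591.5, -104.6, 117.1]), (334, [592.0, -115.4, 117.8]), (335, [591.6, -115.9, 116.6]), (336, [591.8, -116.3, 117.1]), (337, [591.0, -116.9, 114.5]), (338, [569.4, -121.5, 46.2]), (339, [569.5, -122.1, 46.5]), (340, [569.8, -122.7, 47.3]), (341, [570.1, -123.3, 48.1])]
```

apply_moves(targets=[[[0.02,0.04,0.2],[0,0.01,0],5],[[0,0,0.2],[0,0,0],5],[[0,0,0.1],[0,0,0],5],[[0,0,0],[0,0,0],5]])

```text
time_s: 15.75
tcp_pos: [0.5608, -0.1124, 0.0979]
eef_rot: [-180.0, -0.2, 1.5]
contact_force: [0.3, -0.3, 0.0]
gripper_width: 0.0142
```

```bash
cd .;python3 plan.py 0.56 -0.1119 0.0738 1.4 1
```

```text
15.75 j [  8.3  18.7 -23.3  -0.  -47.9  83.2] [ 0.5608 -0.1124  0.0979] [-179.97   -0.21    1.46] [ 0.3 -0.3  0. ] 0.0142
turn/row [-0.003 -0.026  0.008]
0 [-0.02 -0.01  0.6 ]
```

apply_moves(targets=[[[-0.02,-0.01,0.12],[0,-0.02,0.01],5],[[0,0,0.12],[0,0,0],5],[[0,0,0.12],[0,0,0],5],[[0,0,0.1],[0,0,0],5],[[0,0,0.1],[0,0,0],5]])

```text
time_s: 16.25
tcp_pos: [0.5603, -0.112, 0.074]
eef_rot: [-180.0, -0.1, 1.4]
contact_force: [0.5, -0.4, -1.5]
gripper_width: 0.0139
```

apply_moves(targets=[[[0,0,0.08],[0,0,0],5]])

```text
time_s: 16.35
tcp_pos: [0.5606, -0.112, 0.0733]
eef_rot: [180.0, -0.1, 1.5]
contact_force: [-16.4, 7.9, 47.7]
gripper_width: 0.0136
```

apply_moves(targets=[[[0,0,-0.02],[0,0,0],5],[[0,0,0],[0,0,0],40],[[0,0,0],[0,0,0],40],[[0,0,0],[0,0,0],40],[[0,0,0],[0,0,0],40]])

```text
time_s: 16.85
tcp_pos: [0.5611, -0.1119, 0.0747]
eef_rot: [180.0, -0.2, 1.5]
contact_force: [0.5, 0.4, -0.2]
gripper_width: 0.0377
```

apply_moves(targets=[[[0,0,-0.3],[0,0,0],40],[[0,0,-0.8],[0,0,0],40],[[0,0,-1],[0,0,0],40],[[-0.5,0.5,-0.8],[0,0,0],40],[[-0.9,0.6,-0.1],[0,0,0],40]])

```text
time_s: 17.35
tcp_pos: [0.5072, -0.1571, 0.1995]
eef_rot: [179.8, 0.1, 1.7]
contact_force: [-0.7, -0.8, -0.8]
gripper_width: 0.0401
```

apply_moves(targets=[[[-0.8,0.6,0],[0,0,0],40],[[-0.5,0.5,0],[0,0,0],40],[[0,0,0],[0,0,0],40],[[0,0,0],[0,0,0],40]])

```text
time_s: 17.75
tcp_pos: [0.4522, -0.206, 0.2058]
eef_rot: [179.8, -0.4, 1.6]
contact_force: [0.1, -0.0, -0.4]
gripper_width: 0.0401
```

```bash
cd .;python3 look.py w9
```

```text
17.75 [ 0.4522 -0.206   0.2058] [179.79  -0.37   1.59]
```

View pics/w9.png

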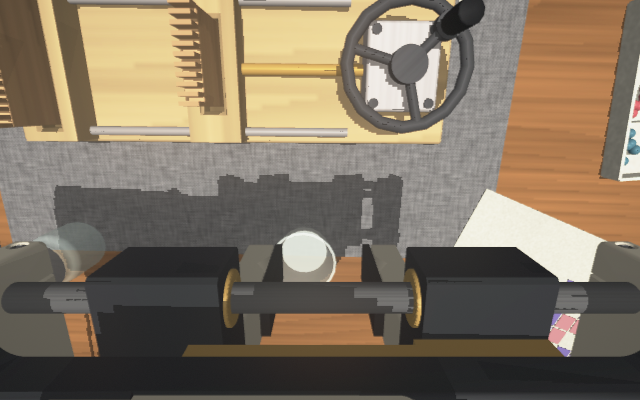

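```bash
cat > wheel.py <<'E'
import sys
from h import *
c=np.load(sys.argv[1]);W=cloud(c);z=W[...,2]
roi=(W[...,1]<-.19)&(W[...,1]>-.36)&(W[...,0]>.46)&(W[...,0]<.66)
roi[245:]=False
m=roi&(z>.062)&(z<.074)
P=W[m][:,:2]
ctr=np.array([.56,-.27])
for _ in range(30):
    d=np.linalg.norm(P-ctr,axis=1);k=(d>.038)&(d<.056)
    q=P[k];A=np.c_[2*q,np.ones(len(q))];s=np.linalg.lstsq(A,(q**2).sum(1),rcond=None)[0];ctr=s[:2]
print('wheel ctr',ctr.round(4),'R',np.sqrt(s[2]+ctr@ctr),len(q),'rim box',q.min(0),q.max(0), 'mid',(q.min(0)+q.max(0))/2, np.percentile(z[m],[10,50,90]))
d=np.linalg.norm(W[...,:2]-ctr,axis=-1)
h=roi&(d<.02); print('hub z',np.percentile(z[h],[5,50,95,99]))
t=roi&(z>.104)&(z<.115)&(d>.025);p=W[t];print('handle top',np.median(p,0).round(4),len(p),(cv2.minEnclosingCircle(p[:,:2].astype(np.float32)*1000)))
v=p.mean(0)[:2]-ctr;print('r',np.linalg.norm(v),'ang',np.degrees(np.arctan2(v[1],v[0])))
E
python3 wheel.py w9.npz;python3 wheel.py w7.npz
python3 - <<'E'
from h import *
c=np.load("w9.npz");W=cloud(c);z=W[...,2]
m=((z>0.085)&(z<0.12)&(W[...,0]>.45)&(W[...,1]>-.2)).astype(np.uint8);m[245:]=0
n,l,st,ce=cv2.connectedComponentsWithStats(m)
for i in range(1,n):
    if st[i,4]<60: continue
    p=W[l==i]; print(st[i],np.nanpercentile(p,[50,95,99],axis=0).round(4).tolist())
E
```

```text
wheel ctr [ 0.5611 -0.2687] R 0.04564637547221563 4650 rim box [ 0.51044675 -0.32081413] [ 0.60643388 -0.21792758] mid [ 0.55844031 -0.26937085] [0.06664185 0.06904586 0.0718919 ]
hub z [0.05120203 0.0729136  0.07489107 0.0754283 ]
handle top [ 0.5893 -0.2965  0.1075] 644 ((590.1885986328125, -297.5070495605469), 9.343957901000977)
r 0.03980579338066601 ang -44.77086849204991
wheel ctr [ 0.5624 -0.2678] R 0.04600966427194345 3467 rim box [ 0.51141504 -0.32017299] [ 0.61366933 -0.217615  ] mid [ 0.56254219 -0.26889399] [0.06634565 0.06913743 0.0710885 ]
hub z [0.051371   0.07097666 0.07493461 0.07531811]
handle top [ 0.5907 -0.2958  0.1076] 438 ((590.4957885742188, -297.27410888671875), 9.51171875)
r 0.040169829302625505 ang -45.1374724925055
[ 167    0   41  106 2931] [[0.5627, -0.1144, 0.1], [0.5902, -0.106, 0.1055], [0.5914, -0.105, 0.1061]]
[  0  42  22  86 920] [[0.5266, 0.022, 0.0901], [0.5553, 0.0258, 0.0972], [0.5623, 0.0287, 0.1004]]
```

```bash
cd .;python3 plan.py 0.5903 -0.2974 0.14 1.4 5
```

```text
17.8 j [ -1.6   5.1 -24.9   0.2 -59.6  93.1] [ 0.4523 -0.2058  0.2057] [179.79  -0.36   1.62] [ 0.3 -0.1 -0.6] 0.04
turn/row [ 0.005 -0.009  0.005]
0 [0.67 0.48 0.33]
```

apply_moves(targets=[[[0.67,0.48,0.1],[0,-0.01,0],40],[[0.67,0.48,0.2],[0,-0.01,0],40],[[0.67,0.48,0.4],[0,-0.01,0],40],[[0.67,0.48,0.4],[0,-0.01,0],40],[[0.6,0.4,0.4],[0,0,0],40]])

```text
time_s: 18.3
tcp_pos: [0.5948, -0.2941, 0.1493]
eef_rot: [179.7, -0.5, 2.0]
contact_force: [0.4, 0.2, 0.6]
gripper_width: 0.0397
```

apply_moves(targets=[[[0,0,0],[0,0,0],40],[[0,0,0],[0,0,0],40]])

```text
time_s: 18.5
tcp_pos: [0.5973, -0.2942, 0.1438]
eef_rot: [179.8, -0.1, 2.0]
contact_force: [-0.3, -0.2, 0.2]
gripper_width: 0.0401
```

```bash
cd .;python3 plan.py 0.5903 -0.2974 0.093 1.4 3
```

```text
18.5 j [ -9.4  23.8  -8.1   0.2 -58.  101.3] [ 0.5973 -0.2942  0.1438] [ 1.7978e+02 -7.0000e-02  2.0200e+00] [-0.3 -0.2  0.2] 0.0401
turn/row [ 0.009 -0.003  0.026]
0 [-0.06  0.02  0.42]
```

apply_moves(targets=[[[-0.09,0.04,0.3],[0.01,0,0.03],40],[[-0.08,0.03,0.4],[0.01,0,0.03],40],[[0,0,0.3],[0,0,0],40],[[0,0,0.15],[0,0,0],40],[[0,0,0],[0,0,0],40]])

```text
time_s: 19.0
tcp_pos: [0.5895, -0.2947, 0.0965]
eef_rot: [180.0, -0.2, 1.7]
contact_force: [-0.3, 0.3, 0.3]
gripper_width: 0.0402
```

```bash
cd .;python3 plan.py 0.5903 -0.2974 0.094 1.4 1
```

```text
19.0 j [ -9.6  25.8 -11.8   0.  -52.3 101.3] [ 0.5895 -0.2947  0.0965] [ 1.7996e+02 -1.5000e-01  1.6500e+00] [-0.3  0.3  0.3] 0.0402
turn/row [ 0.005 -0.019  0.032]
0 [0.02 0.07 0.06]
```

apply_moves(targets=[[[0.02,0.08,0.06],[0,-0.02,0.02],40],[[0,0,0],[0,0,0],20],[[0,0,0],[0,0,0],10],[[0,0,0],[0,0,0],10],[[0,0,0],[0,0,0],10]], squeeze=20)

```text
time_s: 19.5
tcp_pos: [0.5915, -0.298, 0.0963]
eef_rot: [179.9, -0.2, 1.5]
contact_force: [0.1, 0.9, -0.6]
gripper_width: 0.0169
```

apply_moves(targets=[[[0,0,0],[0,0,0],10]])

```text
time_s: 19.6
tcp_pos: [0.5915, -0.298, 0.0963]
eef_rot: [179.9, -0.2, 1.5]
contact_force: [0.1, -0.7, -1.3]
gripper_width: 0.0171
```

```bash
cat > crank.py <<'E'
import sys,numpy as np
from scipy.spatial.transform import Rotation as Ro
from plant import r
C=np.array([0.5635,-0.2695])
s=r.get_state();p=s['tcp_pos'];R=Ro.from_euler('xyz',s['eef_rot'],degrees=True)
v=p[:2]-C;a=np.degrees(np.arctan2(v[1],v[0]))
print(s['time_s'],p.round(4),s['eef_rot'].round(2),'F',s['contact_force'].round(1),'w',round(s['gripper_width'],4),'r',np.linalg.norm(v).round(4),'ang',a.round(1),'j',s['joints'].round(0))
rv=np.degrees((R.inv()*Ro.from_euler('xyz',[180,0,1.4],degrees=True)).as_rotvec())/8
print('turn',rv.round(2), 'zerr',round((p[2]-0.0955)/.04,2))
cur=p.copy()
for d in [float(x) for x in sys.argv[1:]]:
    a-=d;t=np.array([C[0]+.04*np.cos(np.radians(a)),C[1]+.04*np.sin(np.radians(a)),cur[2]])
    print((R.inv().apply(t-cur)/.04).round(2)[:2],'->',round(a,1));cur=t
E
python3 crank.py 10 15 15 15 15
```

```text
19.6 [ 0.5915 -0.298   0.0963] [ 1.7992e+02 -1.6000e-01  1.5100e+00] F [ 0.1 -0.7 -1.3] w 0.0171 r 0.0399 ang -45.5 j [-10.  26. -11.   0. -52. 101.]
turn [ 0.01 -0.02  0.01] zerr 0.02
[-0.14  0.11] -> -55.5
[-0.24  0.11] -> -70.5
[-0.26  0.05] -> -85.5
[-0.26 -0.02] -> -100.5
[-0.25 -0.09] -> -115.5
```

apply_moves(targets=[[[-0.14,0.11,0],[0,0,0],10],[[-0.24,0.11,0],[0,0,0],10],[[-0.26,0.05,0],[0,0,0],10],[[-0.26,-0.02,0],[0,0,0],10],[[-0.25,-0.09,0],[0,0,0],10]])

```text
time_s: 20.1
tcp_pos: [0.5457, -0.306, 0.0962]
eef_rot: [179.9, -0.5, 1.5]
contact_force: [6.9, 8.0, -1.3]
gripper_width: 0.0163
```

```bash
python3 crank.py 18 18 18 18 18
```

```text
20.1 [ 0.5457 -0.306   0.0962] [179.92  -0.52   1.53] F [ 6.9  8.  -1.3] w 0.0163 r 0.0406 ang -116.0 j [-11.  23. -17.  -0. -50. 103.]
turn [ 0.01 -0.06  0.02] zerr 0.02
[-0.25 -0.2 ] -> -134.0
[-0.18 -0.25] -> -152.0
[-0.09 -0.3 ] -> -170.0
[ 0.   -0.31] -> -188.0
[ 0.1 -0.3] -> -206.0
```

apply_moves(targets=[[[-0.24,-0.2,0],[0,-0.04,0],10],[[-0.18,-0.25,0],[0,-0.02,0],10],[[-0.09,-0.3,0],[0,0,0],10],[[0,-0.31,0],[0,0,0],10],[[0.1,-0.3,0],[0,0,0],10]])

```text
time_s: 20.6
tcp_pos: [0.5268, -0.2524, 0.0964]
eef_rot: [179.7, -0.6, 1.4]
contact_force: [8.8, -8.1, -11.3]
gripper_width: 0.0173
```

```bash
python3 crank.py 20 20 20 20 20
```

```text
20.6 [ 0.5268 -0.2524  0.0964] [179.73  -0.58   1.39] F [  8.8  -8.1 -11.3] w 0.0173 r 0.0405 ang 155.1 j [ -6.  20. -22.   0. -48.  98.]
turn [ 0.03 -0.07 -0.  ] zerr 0.02
[ 0.22 -0.27] -> 135.1
[ 0.29 -0.19] -> 115.1
[ 0.34 -0.08] -> 95.1
[0.35 0.04] -> 75.1
[0.31 0.15] -> 55.1
```

apply_moves(targets=[[[0.22,-0.27,0],[0,-0.04,0],10],[[0.29,-0.19,0],[0,-0.02,0],10],[[0.34,-0.08,0],[0,0,0],10],[[0.35,0.04,0],[0,0,0],10],[[0.31,0.15,0],[0,0,0],10]])

```text
time_s: 21.1
tcp_pos: [0.58, -0.2335, 0.0962]
eef_rot: [179.9, 0.4, 1.3]
contact_force: [0.8, 9.3, 0.2]
gripper_width: 0.0167
```

```bash
python3 crank.py 20 20 20 20 20
```

```text
21.1 [ 0.58   -0.2335  0.0962] [179.87   0.43   1.35] F [0.8 9.3 0.2] w 0.0167 r 0.0396 ang 65.4 j [ -4.  23. -16.   0. -51.  95.]
turn [ 0.02  0.05 -0.01] zerr 0.02
[0.29 0.19] -> 45.4
[0.19 0.29] -> 25.4
[0.08 0.34] -> 5.4
[-0.04  0.35] -> -14.6
[-0.15  0.31] -> -34.6
```

apply_moves(targets=[[[0.29,0.19,0],[0,0.04,0],10],[[0.19,0.29,0],[0,0.02,0],10],[[0.08,0.34,0],[0,0,0],10],[[-0.04,0.35,0],[0,0,0],10],[[-0.15,0.31,0],[0,0,0],10]])

```text
time_s: 21.6
tcp_pos: [0.5957, -0.2937, 0.0961]
eef_rot: [180.0, 0.2, 1.5]
contact_force: [-6.2, 8.8, 8.8]
gripper_width: 0.0165
```

```bash
python3 crank.py 15 15 15 15 15
```

```text
21.6 [ 0.5957 -0.2937  0.0961] [1.7999e+02 1.7000e-01 1.4600e+00] F [-6.2  8.8  8.8] w 0.0165 r 0.0402 ang -36.9 j [ -9.  26. -11.   0. -53. 101.]
turn [0.   0.02 0.01] zerr 0.01
[-0.19  0.18] -> -51.9
[-0.23  0.13] -> -66.9
[-0.25  0.06] -> -81.9
[-0.26 -0.  ] -> -96.9
[-0.25 -0.07] -> -111.9
```

apply_moves(targets=[[[-0.19,0.18,0],[0,0.02,0],10],[[-0.23,0.13,0],[0,0,0],10],[[-0.25,0.06,0],[0,0,0],10],[[-0.26,0,0],[0,0,0],10]])

```text
time_s: 22.0
tcp_pos: [0.5547, -0.3095, 0.0962]
eef_rot: [-179.6, -0.0, 1.1]
contact_force: [7.1, 20.5, 2.4]
gripper_width: 0.0169
```

```bash
python3 crank.py 9 9 9 9 9
```

```text
22.0 [ 0.5547 -0.3095  0.0962] [-1.7957e+02 -4.0000e-02  1.1300e+00] F [ 7.1 20.5  2.4] w 0.0169 r 0.041 ang -102.5 j [-12.  24. -15.  -1. -51. 103.]
turn [-0.05 -0.   -0.03] zerr 0.02
[-0.14 -0.07] -> -111.5
[-0.14 -0.07] -> -120.5
[-0.13 -0.09] -> -129.5
[-0.11 -0.11] -> -138.5
[-0.09 -0.13] -> -147.5
```

apply_moves(targets=[[[-0.14,-0.08,0],[-0.04,0,-0.02],10],[[-0.14,-0.07,0],[0,0,0],10],[[-0.13,-0.09,0],[0,0,0],10]])

```text
time_s: 22.3
tcp_pos: [0.5386, -0.3015, 0.0963]
eef_rot: [-179.9, -0.5, 1.1]
contact_force: [7.7, 5.6, -4.7]
gripper_width: 0.0164
```

```bash
python3 crank.py 9 9 9 9 9
```

```text
22.3 [ 0.5386 -0.3015  0.0963] [-179.87   -0.5     1.14] F [ 7.7  5.6 -4.7] w 0.0164 r 0.0406 ang -127.8 j [-11.  22. -17.  -0. -50. 103.]
turn [-0.02 -0.06 -0.03] zerr 0.02
[-0.1  -0.12] -> -136.8
[-0.1  -0.12] -> -145.8
[-0.07 -0.14] -> -154.8
[-0.05 -0.15] -> -163.8
[-0.03 -0.15] -> -172.8
```

apply_moves(targets=[[[-0.1,-0.12,0],[-0.02,-0.05,-0.03],10],[[-0.1,-0.12,0],[0,0,0],10],[[-0.07,-0.14,0],[0,0,0],10]])

```text
time_s: 22.6
tcp_pos: [0.5281, -0.289, 0.0963]
eef_rot: [179.9, -0.4, 1.3]
contact_force: [4.5, -1.3, -4.0]
gripper_width: 0.0169
```

```bash
python3 crank.py 8 8 8 8
```

```text
22.6 [ 0.5281 -0.289   0.0963] [179.85  -0.4    1.29] F [ 4.5 -1.3 -4. ] w 0.0169 r 0.0404 ang -151.2 j [-10.  21. -20.   0. -49. 101.]
turn [ 0.02 -0.05 -0.01] zerr 0.02
[-0.05 -0.13] -> -159.2
[-0.04 -0.13] -> -167.2
[-0.02 -0.14] -> -175.2
[ 0.   -0.14] -> -183.2
```

apply_moves(targets=[[[-0.05,-0.13,0],[0.02,-0.04,0],10],[[-0.04,-0.13,0],[0,0,0],10],[[-0.02,-0.14,0],[0,0,0],10]])

```text
time_s: 22.9
tcp_pos: [0.5235, -0.2743, 0.0963]
eef_rot: [179.9, -0.2, 1.2]
contact_force: [4.6, -1.5, -6.0]
gripper_width: 0.0167
```

```bash
python3 crank.py 8 8 8 8
```

```text
22.9 [ 0.5235 -0.2743  0.0963] [ 1.7992e+02 -1.7000e-01  1.2300e+00] F [ 4.6 -1.5 -6. ] w 0.0167 r 0.0403 ang -173.1 j [ -9.  20. -21.   0. -49. 100.]
turn [ 0.01 -0.02 -0.02] zerr 0.02
[ 0.   -0.14] -> -181.1
[ 0.02 -0.14] -> -189.1
[ 0.03 -0.14] -> -197.1
[ 0.05 -0.13] -> -205.1
```

apply_moves(targets=[[[0,-0.14,0],[0,-0.02,0],10],[[0.02,-0.14,0],[0,0,0],10]])

```text
time_s: 23.1
tcp_pos: [0.5232, -0.2678, 0.0967]
eef_rot: [179.5, 0.1, 1.3]
contact_force: [2.0, -40.5, -16.8]
gripper_width: 0.019
```

```bash
python3 crank.py 8 8 8 8
```

```text
23.1 [ 0.5232 -0.2678  0.0967] [1.7953e+02 1.2000e-01 1.3100e+00] F [  2.  -40.5 -16.8] w 0.019 r 0.0403 ang 177.5 j [ -8.  20. -22.   1. -48.  99.]
turn [ 0.06  0.01 -0.01] zerr 0.03
[ 0.03 -0.14] -> 169.5
[ 0.04 -0.13] -> 161.5
[ 0.06 -0.13] -> 153.5
[ 0.07 -0.12] -> 145.5
```

apply_moves(targets=[[[0,0,0],[0.03,0,0],10],[[0,0,0],[0,0,0],10]])

```text
time_s: 23.3
tcp_pos: [0.5227, -0.2708, 0.0965]
eef_rot: [179.6, 0.2, 1.3]
contact_force: [6.3, 2.5, -2.2]
gripper_width: 0.0171
```

```bash
python3 crank.py -15 -15 -15 -15 -15
```

```text
23.3 [ 0.5227 -0.2708  0.0965] [179.57   0.19   1.28] F [ 6.3  2.5 -2.2] w 0.0171 r 0.0409 ang -178.2 j [ -8.  20. -21.   1. -49.  99.]
turn [ 0.05  0.02 -0.02] zerr 0.03
[0.06 0.26] -> -163.2
[0.1  0.24] -> -148.2
[0.16 0.21] -> -133.2
[0.21 0.16] -> -118.2
[0.24 0.1 ] -> -103.2
```

apply_moves(targets=[[[0,-0.07,0],[0.03,0,0],10]])

```text
time_s: 23.4
tcp_pos: [0.5227, -0.2694, 0.0967]
eef_rot: [179.7, 0.2, 1.3]
contact_force: [3.9, -23.0, -13.3]
gripper_width: 0.017
```

```bash
python3 crank.py -15 -15 -15 -15 -15 ; python3 look.py w10; python3 wheel.py w10.npz
```

```text
23.4 [ 0.5227 -0.2694  0.0967] [179.69   0.19   1.29] F [  3.9 -23.  -13.3] w 0.017 r 0.0408 ang 179.9 j [ -8.  20. -21.   0. -49.  99.]
turn [ 0.04  0.02 -0.01] zerr 0.03
[0.05 0.26] -> 194.9
[0.09 0.24] -> 209.9
[0.15 0.21] -> 224.9
[0.2  0.16] -> 239.9
[0.24 0.11] -> 254.9
23.4 [ 0.5227 -0.2694  0.0967] [179.69   0.19   1.29]
wheel ctr [ 0.5633 -0.2695] R 0.045363427868177375 9274 rim box [ 0.52603688 -0.32154472] [ 0.61398028 -0.21805772] mid [ 0.57000858 -0.26980122] [0.06668814 0.0689585  0.07300289]
hub z [0.05114899 0.07310496 0.07462092 0.07506908]
handle top [nan nan nan] 0 ((0.0, 0.0), 0.0)
r nan ang nan
  return _methods._mean(a, axis=axis, dtype=dtype,
  ret = um.true_divide(
wheel.py:16: RuntimeWarning: Mean of empty slice.
  v=p.mean(0)[:2]-ctr;print('r',np.linalg.norm(v),'ang',np.degrees(np.arctan2(v[1],v[0])))
```

View pics/w10.png

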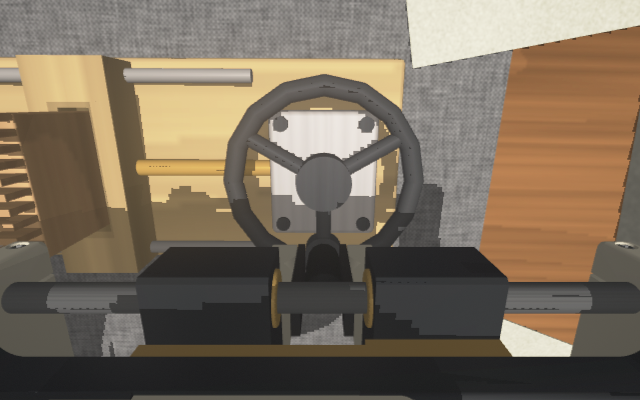

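apply_moves(targets=[[[0.05,0.26,0],[0.03,0.02,0],10],[[0.09,0.24,0],[0,0,0],10],[[0.15,0.21,0],[0,0,0],10],[[0.2,0.16,0],[0,0,0],10]])

```text
time_s: 23.85
tcp_pos: [0.541, -0.3033, 0.0965]
eef_rot: [-179.8, 0.3, 1.3]
contact_force: [-0.4, 6.3, 2.2]
gripper_width: 0.0168
```

```bash
python3 crank.py -12 -12 -6
```

```text
23.85 [ 0.541  -0.3033  0.0965] [-179.84    0.35    1.3 ] F [-0.4  6.3  2.2] w 0.0168 r 0.0406 ang -123.7 j [-11.  23. -17.  -0. -51. 103.]
turn [-0.02  0.04 -0.01] zerr 0.03
[0.19 0.09] -> -111.7
[0.2  0.06] -> -99.7
[0.1  0.01] -> -93.7
```

apply_moves(targets=[[[0.19,0.1,0],[-0.02,0.03,0],10],[[0.22,0.06,0],[0,0,0],10],[[0.1,0.01,0],[0,0,0],10],[[0,0,0],[0,0,0],10],[[0,0,0],[0,0,0],10]])

```text
time_s: 24.35
tcp_pos: [0.5626, -0.3097, 0.0965]
eef_rot: [-179.9, 0.4, 1.3]
contact_force: [-1.9, 3.4, 3.2]
gripper_width: 0.0169
```

```bash
python3 crank.py -3
```

```text
24.35 [ 0.5626 -0.3097  0.0965] [-179.88    0.39    1.26] F [-1.9  3.4  3.2] w 0.0169 r 0.0402 ang -91.3 j [-11.  25. -14.  -0. -52. 103.]
turn [-0.01  0.05 -0.02] zerr 0.03
[ 0.05 -0.  ] -> -88.3
```

apply_moves(targets=[[[0.03,0,0],[0,0.03,0],10],[[0,0,0],[0,0,0],10]])

```text
time_s: 24.55
tcp_pos: [0.5635, -0.3097, 0.0965]
eef_rot: [-179.9, 0.2, 1.3]
contact_force: [-0.1, 4.6, 2.4]
gripper_width: 0.0168
```

apply_moves(targets=[[[0,0,0],[0,0,0],40],[[0,0,0],[0,0,0],40],[[0,0,0],[0,0,0],40],[[0,0,0],[0,0,0],40]])

```text
time_s: 24.95
tcp_pos: [0.5642, -0.3112, 0.0966]
eef_rot: [-180.0, 0.1, 1.3]
contact_force: [-0.5, -0.4, -0.5]
gripper_width: 0.0391
```

```bash
python3 crank.py -3
```

```text
24.95 [ 0.5642 -0.3112  0.0966] [-1.80e+02  1.00e-01  1.27e+00] F [-0.5 -0.4 -0.5] w 0.0391 r 0.0418 ang -89.0 j [-12.  25. -14.   0. -52. 103.]
turn [-0.    0.01 -0.02] zerr 0.03
[ 0.05 -0.04] -> -86.0
```

Lift straight up and check.

apply_moves(targets=[[[0,0,-0.4],[0,0,0],40],[[0,0,-0.8],[0,0,0],40],[[0,0,-1],[0,0,0],40],[[-0.6,0,-0.7],[0,0,0],40],[[-0.9,-0.3,-0.4],[0,0,0],40]])

```text
time_s: 25.45
tcp_pos: [0.5044, -0.3016, 0.2283]
eef_rot: [-180.0, 0.6, 1.3]
contact_force: [-0.3, 0.9, 0.8]
gripper_width: 0.0397
```

apply_moves(targets=[[[-0.9,-0.4,0],[0,0,0],40],[[-0.6,-0.4,0],[0,0,0],40],[[0,0,0],[0,0,0],40],[[0,0,0],[0,0,0],40]])

```text
time_s: 25.85
tcp_pos: [0.4398, -0.2705, 0.2337]
eef_rot: [179.9, 0.1, 1.2]
contact_force: [0.4, -0.5, 0.1]
gripper_width: 0.0396
```

```bash
cd .;python3 look.py w11;python3 wheel.py w11.npz
python3 - <<'E'
from h import *
from plant import r
c=np.load("w11.npz");W=cloud(c);z=W[...,2]
m=((z>0.085)&(z<0.12)&(W[...,0]>.45)&(W[...,1]>-.2)).astype(np.uint8);m[245:]=0
n,l,st,ce=cv2.connectedComponentsWithStats(m)
for i in range(1,n):
    if st[i,4]<60: continue
    p=W[l==i]; print(st[i],np.nanpercentile(p,[50,95,99],axis=0).round(4).tolist())
for nme in ("top","scene"):
    c=r.capture(nme);cv2.imwrite(f"pics/{nme}1.png",c["img"]);np.savez(nme+"1.npz",**c)
E
```

```text
25.85 [ 0.4398 -0.2705  0.2337] [1.7988e+02 5.0000e-02 1.2100e+00]
wheel ctr [ 0.5609 -0.2697] R 0.04570695417477724 3263 rim box [ 0.5103453  -0.32085184] [ 0.59937236 -0.21789204] mid [ 0.55485883 -0.26937194] [0.06674218 0.06896803 0.0728664 ]
hub z [0.051035   0.07275395 0.07478246 0.07535777]
handle top [ 0.5624 -0.3092  0.1075] 508 ((562.6453247070312, -309.3384704589844), 8.871763229370117)
r 0.03955983010944889 ang -87.88856272902882
[ 115    0   44   88 2463] [[0.5591, -0.1332, 0.0987], [0.5843, -0.1239, 0.1052], [0.5868, -0.1229, 0.1059]]
```

View pics/w11.png

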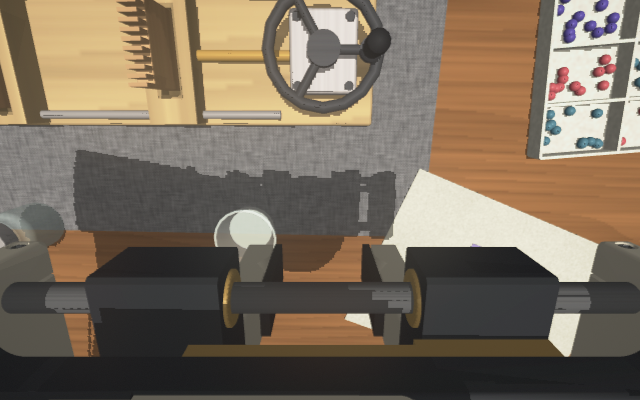

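View pics/top1.png

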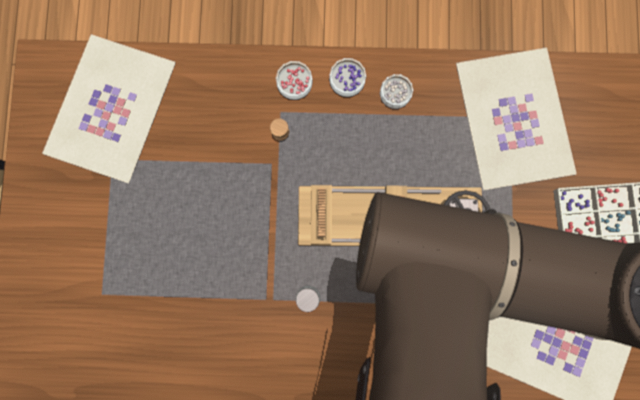

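```bash
python3 -c "
from plant import r
print(r.close_job())"
```

```text
the job is handed in; nothing more can be done
None
```

The loom is set up and the job is handed in, at about 26 s of the 72 s allowed.

- **Combs:** I put the long comb in the fixed end first, then the short comb in the carriage. Both pushed down onto the slot floor with about 48 N on the wrist, and both tops measured about 0.105 m, which is what full depth gives.
- **Handwheel:** I cranked it clockwise about 1.38 turns until it hit a hard stop. The force jumped to about 40 N, and a second light push gave 23 N with almost no movement. I then backed it off, let go and moved the arm clear.
- **Quarter turn:** The last wrist picture puts the handle about 90° back from the stop. One automatic fit gave 92°, but part of the rim was outside that picture, so I don't trust it as much. The stop angle itself is only good to about 2°, because the reading shifted by that much between pushing and resting.
- **Bystanders:** The jar and spool are where they were in the top picture. The arm hid the tub in the last top view. It was in the wrist picture and I noticed no contact with it, but I did not measure its position.

The highest wrist force I read was about 51 N in total, well under the 120 N limit.

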